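Turn the last shiitake cap on the drying tray

TASK

Two of the three trimmed shiitake caps on the drying tray already lie gills up to dry; the third still lies gills down. Pick up the turner, scoop that cap up off the mesh on its blade and flip it over with a turn of the wrist, keeping it low, so that it lies flat on the tray's mesh with its gills up; no cap may be touched by the gripper, and the two turned caps, the crate and the knife must stay where they are. Then lay the turner back on its rest, blade flat on the pad and handle in the V, and let go.

Things in the scene. Friction and masses are not known exactly. Their poses are not given: they have to be found in the camera images.
- cap_mid (a point): Centre, half-way up, of the cap to be turned: a firm flat mushroom cap without stem, 80 mm across, 18 mm thick, about 45 g, the only one lying brown domed skin up. z points out of the skin side (up at the start, down once the gills are up). It lies in one of three places in a row along the tray's far rim, its centre 60 to 80 mm from that rim.
- cap: The same cap; origin at the centre of its gill face, axes as cap_mid. The gill face is flat, 62 mm across; its margin curves up (radius 37 at 3 mm up, 40 at 8, 38 at 12), so a thin edge kept on the mesh gets under it. The skin side has a flat 52 mm across. Friction about 0.6: it slides away before a slow blade until the rim backs it up.
- cap_left_mid (a point): Centre, half-way up, of a cap of the same shape that already lies gills up: pale gills and round stem cut on top. Its z axis points down.
- cap_right_mid (a point): Centre, half-way up, of the other cap that already lies gills up. The three caps' places in the row, about 125 mm apart, are drawn at random: left and right are names only.
- cap_left: The same cap as cap_left_mid; origin at the centre of its gill face, on top, 18 mm above the mesh.
- cap_right: The same cap as cap_right_mid; origin at the centre of its gill face, on top, 18 mm above the mesh.
- tray: Drying tray, fixed: aluminium frame, wire mesh floor; outside 352 (x) by 412 mm (y), inside 340 by 400. Origin on the bench under its centre, x away from the robot, z up. The mesh is flat, 6 mm above the bench; the rim all round is 6 mm thick, its top 24 mm above the bench. The caps lie in a row along y at x of about 100 mm; the near half is empty.
- turner_grip (a point): Point on the axis of the turner's handle, 40 mm behind its front end, a good place to grip. Axes of the turner: x from handle to blade tip, y to the left across the blade, z up out of the blade's upper face; level on its rest. The wooden handle is eight-sided, 24 mm across flats (flats above, below, beside and at 45 degrees), 135 mm long, rising backwards at 20 degrees.
- turner_blade (a point): Centre of the blade's upper face, same axes. The steel blade is flat, 94 mm long (47 mm to tip and heel), 78 mm wide, 2 mm thick, its front 16 mm ground thin to an edge at the underside. turner_grip lies 120 mm behind and 57 mm above this point in these axes; the neck rises from the heel to the handle's front end, 82 mm behind and 43 mm above.
- turner: The same turner (spatula with cranked neck), 210 g; origin at the centre of the blade's underside, 2 mm below turner_blade, same axes. Its centre of mass lies about 60 mm in front of turner_grip.
- rest_seat (a point): Centre of the top of the wooden rest's pad, where the blade's centre lies; x points from V to pad. Fixed; left or right of the tray. Pad 110 by 92 mm, 20 mm above the bench. 172 mm behind this point stands a V block open to the top (90 degrees, 16 mm long, cheeks to 24 mm each side) that carries the handle's rear; a foot 22 mm wide, 12 mm high joins them.
- crate: White perforated crate with picked mushrooms, 180 by 120 mm and 75 mm high (mushrooms to about 90 mm), on the side of the tray where the rest is not. Origin on the bench under its centre. Leave it where it is.
- knife: Small picking knife with a dark wooden handle, 165 mm long and 18 mm high, lying beyond the tray's far rim. Origin on the bench near its middle, x along it to the blade's tip. Leave it where it is.
Things that resemble listed ones, but are neither listed nor needed, are in the scene too. What is shaped like the cap_right but green or orange is not meant.

How it is judged:
By the outcome, as a careful person would: the job done as asked, in the order asked, and still so for the second after the job is handed in, with the robot touching nothing.
It also fails if it takes over 69 s, if anything falls off the work surface, if the arm or the gripper's body presses on something with over 40 N, if the wrist force passes 120 N, or if a joint passes its speed limit or range.

ROBOT

A 7-joint arm with a two-finger parallel gripper is mounted at the origin on the work surface. World frame = base frame: x ahead of the robot, y to its left, z up, the work surface at z = 0. Lengths are in m, angles in rad, forces in N, time in s.
With the tool pointing down it reaches from about 0.4 to 0.85 m from the base axis. Payload 4.5 kg.
Tool frame: the origin (TCP) lies midway between the tips of the shut fingers; the grasp point (between the pads) lies 19 mm behind it; z points along the fingers, y is the line along which they close (so a half turn about z gives the same grasp; the last joint's range is limited). The gripper opens to 88 mm and grips with 3 to 60 N. Pads are 18 mm wide; open, the fingers measure 123 mm over their backs; the gripper's body (75 mm by 187 mm) begins 45 mm behind the grasp point.
Start: joints at [1.371, 0.689, -0.195, 1.565, 0.157, 0.902, -0.215], TCP at [0.145, -0.608, 0.239] pointing down, gripper open.
Joint ranges: [-3.01, 3.01], [-0.46, 2.08], [-1.47, 1.51], [0.13, 2.56], [-1, 4.14], [0.04, 2.09], [-2.66, 2.66]. Speed limits (rad/s): [2.57, 2.57, 3.14, 3.14, 3.14, 3.14, 3.14].

INTERFACE

Orientations are given as a unit quaternion [x, y, z, w].
In Python, from plant import r gives the robot as it stands.
- The arm moves only by the tool carry_out, never from a script. Its argument "plan" is a list of rows, each an object with "rot": the turn, a rotation vector about the tool's x, y, z in rad, a list of three; "xyz": the shift along the tool's x, y, z in m, a list of three; "grip": the closure in counts, from 0 (fully open) to 255 (shut). In form: [{"rot": [wx, wy, wz], "xyz": [dx, dy, dz], "grip": grip}, ...]. A call has 1 to 8 rows; each row is the pose to reach, as a shift and turn from the pose commanded when the call began, along the tool's axes at that moment; what a row does not reach only later rows make up. A row lasts 1/12 s, in which the tool goes at most 41.7 mm and 7.16 degrees, less where a joint would pass 70% of its speed; a pose out of reach is approached as far as the arm can. A call with a gripper value outside its range is refused whole. The fingers move at their own pace and stop on an object; "squeeze" is the grip in N (left out, the last holds). Time passes only in rows, so rows that repeat a pose let the fingers close. It gives the time, the measured TCP pose, the force, the opening and the grip force at its end, in the units of the state.
- r.get_state(): the state, without advancing time (a new reading comes with each control period).
- r.snapshot(name): name is "scene" or "top" or "wrist"; returns the picture (420x560x3 uint8, red, green, blue); there is no depth.
- r.camera_params(name): a dict with "fx", "fy", "cx", "cy" (pixels), "position" and "attitude" of the camera in the world; the wrist camera has in their place "hand_eye" (4x4, takes a point from camera to tool coordinates, whose origin is the TCP and whose axes are the flange's). Camera axes: x right, y down, z forward; pixel columns grow to the right and rows downward; lengths in m; the calibration is good to about 2 mm. The wrist camera is an equidistant fisheye: a pixel r from the principal point sees the ray r / f radians off the axis. A picture is of the moment at which its call begins: read the wrist's pose just before it. camera_params takes no time and is no camera call.
- r.finish_job(): hands the job in; it is judged then, once.
The state is a dict: "clock": time; "q": joint angles; "qd": joint speeds; "joint_torque": joint torques, N m; "tool_pos": TCP position; "eef_rot": TCP orientation; "contact_force": force on the tool from outside, world axes, zero at the start; "moment": the same for the moment, N m; "opening": opening from 0.0 (shut) to 1.0 (fully open); "finger_force": force on a finger pad.
Only numpy, scipy, OpenCV 4.12 (cv2) and the standard library are available. Lean on these libraries where they do the work, as an engineer would, in place of code of your own. Each camera call takes 0.05 s, during which the arm holds its last target. There are 200 camera calls.

## Working session

There is one attempt and no reset: what is moved stays moved. The work goes in short steps, Python scripts to look and compute and a tool call to move; the robot and the scene stay as the last step left them, time stands still between calls to the robot, and variables do not carry over. Pictures are saved under pics/ and viewed, at most 13 in all, crops included, and the job is handed in when it is done.

Besides the shell and the picture viewer there is one more tool, called after "Emit:" by a JSON object that holds its "method" and its "body". carry_out: Moves the arm, as the interface text tells. Its arguments: {"type":"object","properties":{"plan":{"type":"array"},"squeeze":{"type":"number"}},"required":["plan"]}

```bash
ls; mkdir -p pics
python3 - <<'E'
from plant import r
import cv2,numpy as np
s=r.get_state(); print({k:np.round(v,3).tolist() for k,v in s.items()})
for n in("top","scene"):
    im=r.snapshot(n); cv2.imwrite(f"pics/{n}0.png",cv2.resize(im[:,:,::-1],(800,600),interpolation=cv2.INTER_CUBIC)); print(n,r.camera_params(n))
print(r.camera_params("wrist"))
E
```

```text
pics
{'clock': 0.0, 'q': [1.371, 0.69, -0.195, 1.566, 0.157, 0.903, -0.215], 'qd': [0.001, -0.002, -0.001, -0.0, -0.001, -0.002, -0.001], 'joint_torque': [0.0, -52.756, -1.267, -15.343, -0.053, 0.006, 0.0], 'tool_pos': [0.145, -0.607, 0.238], 'eef_rot': [0.993, 0.117, -0.0, -0.001], 'contact_force': [0.812, 0.495, 0.272], 'moment': [-0.022, 0.06, 0.053], 'finger_force': 0.0, 'opening': 0.999}
top {'fx': 531.8203067448896, 'fy': 531.8203067448896, 'cx': 270.9669245959276, 'cy': 212.7412618496799, 'position': array([0.44732777, 0.00323867, 1.33259803]), 'attitude': array([-0.70015739,  0.71020846, -0.0523969 ,  0.05136273])}
scene {'fx': 530.8321362664528, 'fy': 530.8321362664528, 'cx': 287.0019162144265, 'cy': 210.54994347442928, 'position': array([1.48341272, 0.1611429 , 0.79198603]), 'attitude': array([ 0.57856822,  0.69391694, -0.33511571, -0.26727432])}
{'fx': 325.19226210127806, 'fy': 325.19226210127806, 'cx': 278.9198967527301, 'cy': 208.46752193178932, 'hand_eye': array([[-1.97623723e-05, -9.56288956e-01, -2.92423377e-01,
         7.63320344e-02],
       [ 9.99999649e-01, -2.63932848e-04,  7.95537296e-04,
        -7.73257766e-04],
       [-8.37943665e-04, -2.92423258e-01,  9.56288626e-01,
        -1.46040797e-01],
       [ 0.00000000e+00,  0.00000000e+00,  0.00000000e+00,
         1.00000000e+00]])}
```

View pics/top0.png

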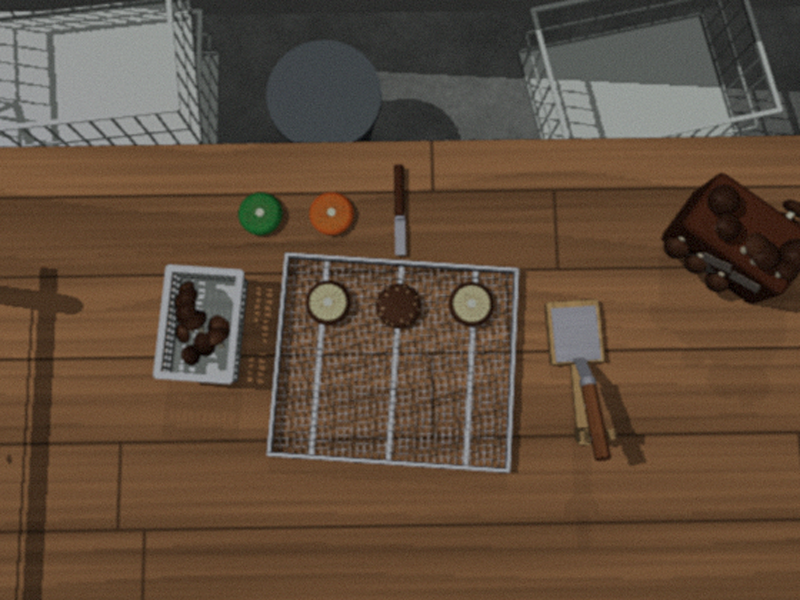

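View pics/scene0.png

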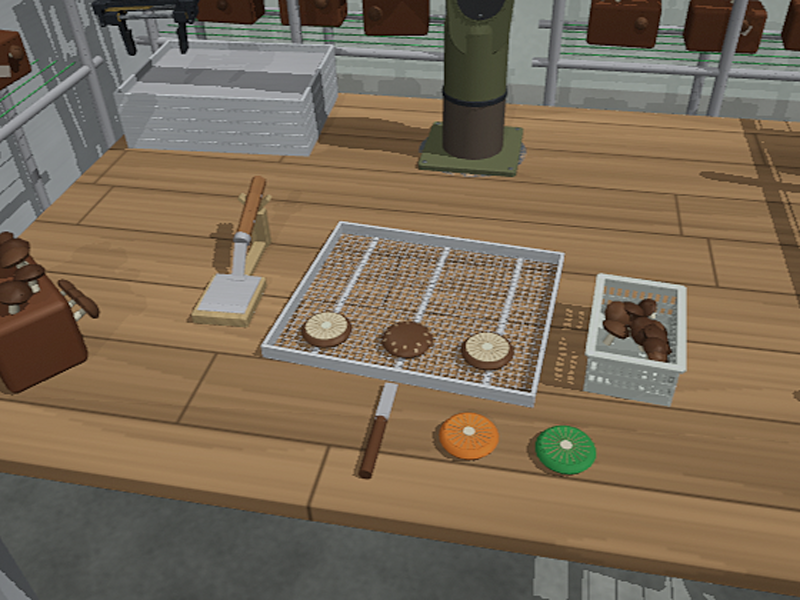

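The top view shows the brown cap in the middle of the row at (399,306), flanked by gills-up caps at (328,302) and (471,303). The turner's blade is at (576,333) and its handle end at (601,458), on the rest to the right of the tray. I'll enlarge that area for a closer reading.

```bash
cat > h.py <<'E'
import numpy as np
from plant import r
from scipy.spatial.transform import Rotation as R
def pix2w(name,uv,z):
    p=r.camera_params(name); M=R.from_quat(p['attitude']).as_matrix()
    d=M@np.array([(uv[0]-p['cx'])/p['fx'],(uv[1]-p['cy'])/p['fy'],1]); o=np.array(p['position'])
    return o+d*(z-o[2])/d[2]
def w2pix(name,X):
    p=r.camera_params(name); M=R.from_quat(p['attitude']).as_matrix()
    c=M.T@(np.array(X)-p['position']); return np.array([p['fx']*c[0]/c[2]+p['cx'],p['fy']*c[1]/c[2]+p['cy']])
def tool():
    s=r.get_state(); return np.array(s['tool_pos']),R.from_quat(s['eef_rot']),s
E
python3 - <<'E'
from h import *
import cv2
im=r.snapshot("top")[170:335,185:435]
cv2.imwrite("pics/topcrop.png",cv2.resize(im[:,:,::-1],None,fx=3.2,fy=3.2,interpolation=cv2.INTER_CUBIC))
for n,uv,z in [("mid",(399,306),.024),("L",(328,302),.024),("Rt",(471,303),.024)]:
    print(n,pix2w("top",np.array(uv)*.7,z))
E
```

```text
mid [ 0.63693658 -0.02073518  0.024     ]
L [0.64573451 0.10280151 0.024     ]
Rt [ 0.64043185 -0.14620318  0.024     ]
```

View pics/topcrop.png

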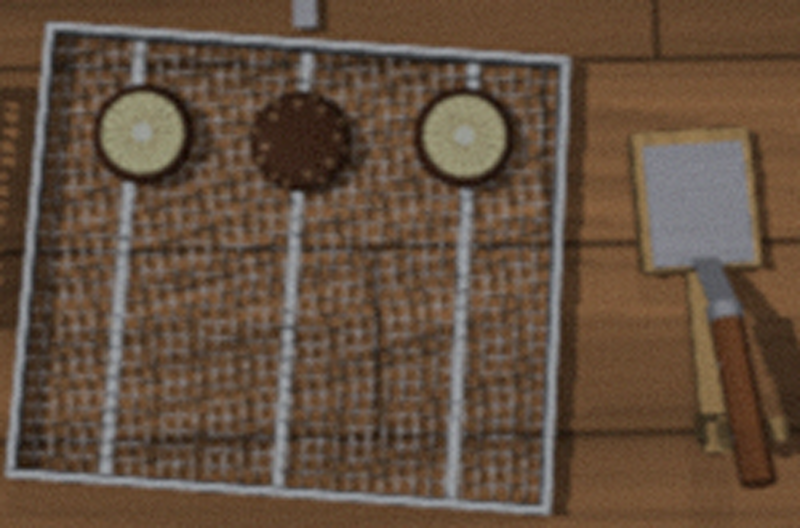

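The enlarged crop shows the tray rim corners at (48,24), (570,58), (550,512) and (8,476), and the cap at (301,141). The blade corners are at (642,144), (744,139), (760,264) and (650,270). The handle runs from (727,310) to (758,480).

Run:
```python
from h import *
def W(x,y,z): return pix2w("top",(185+x/3.2,170+y/3.2),z)
np.set_printoptions(precision=4,suppress=True)
t=[W(*p,.024) for p in [(48,24),(570,58),(550,512),(8,476)]]
print("tray",np.mean(t,0),[np.linalg.norm(t[i]-t[i-1]) for i in range(4)])
a=[np.degrees(np.arctan2(*(v)[[1,0]])) for v in (t[0]-t[3],t[1]-t[2])]; b=(t[0]-t[1]);print("tray yaw",a,np.degrees(np.arctan2(-b[0],b[1])))
for n,c,z in [("pad",[(632,134),(748,128),(764,268),(642,272)],.02),("blade",[(642,144),(744,139),(760,264),(650,270)],.022)]:
    q=[W(*p,z) for p in c]; f=(q[0]+q[1])/2-(q[2]+q[3])/2; l=q[0]-q[1]
    print(n,np.mean(q,0),np.degrees(np.arctan2(f[1],f[0])),np.degrees(np.arctan2(-l[0],l[1])),np.linalg.norm(f),np.linalg.norm(l))
bf=W(727,312,.065);br=W(758,482,.111);print("handle",bf,br,np.degrees(np.arctan2(*(bf-br)[[1,0]])))
for x,y in [(301,141),(142,133),(464,136)]: print(W(x,y,.02))
```

```text
tray [ 0.5425 -0.0131  0.024 ] [np.float64(0.34917334817791373), np.float64(0.40998830625787536), np.float64(0.3486951560365835), np.float64(0.40947036436124873)]
tray yaw [np.float64(-4.660096644612623), np.float64(-4.745313146498989)] -4.612825698768041
pad [ 0.5872 -0.3261  0.02  ] 2.4304407005771176 2.1739436124450915 0.10854138343009659 0.09079998973993814
blade [ 0.584  -0.3274  0.022 ] 2.542138437964389 2.015444451632261 0.0977967621295334 0.07962899939147691
handle [ 0.4987 -0.3333  0.065 ] [ 0.3773 -0.3365  0.111 ] 1.554081555014825
[ 0.6379 -0.0202  0.02  ]
[0.6459 0.1037 0.02  ]
[ 0.64   -0.1474  0.02  ]
```

```bash
cat >> h.py <<'E'
np.set_printoptions(precision=4,suppress=True)
G_IN_T=np.array([-.120,0,.057])           # grip in turner_blade frame
def turner_rot(yaw,roll=0,pitch=0):       # degrees; roll>0 = right side down, pitch>0 = tip down
    return R.from_euler('ZYX',[yaw,pitch,roll],degrees=True)
_y=np.array([.2418,-.7071,.6645]); _z=np.array([0,-.6848,-.7287]); _x=np.cross(_y,_z); _x/=np.linalg.norm(_x); _y=np.cross(_z,_x)
TT=R.from_matrix(np.c_[_x,_y,_z])         # tool axes in turner axes (nominal)
def tcp_from_blade(P,Rt,tt=TT,g=G_IN_T):
    Rw=Rt*tt; return np.array(P)+Rt.apply(g)+Rw.apply([0,0,.019]),Rw
def rel(p,Rw,cur=None):
    p0,R0=cur if cur else tool()[:2]
    print("xyz",np.round(R0.inv().apply(p-p0),4).tolist(),"rot",np.round((R0.inv()*Rw).as_rotvec(),4).tolist())
E
python3 - <<'E'
from h import *
Rt=turner_rot(2.2); p,Rw=tcp_from_blade([.586,-.327,.022],Rt)
print(p); rel(p-Rw.apply([0,0,.12]),Rw)
E
```

```text
[ 0.4666 -0.3446  0.0652]
xyz [0.3901, -0.2617, 0.0858] rot [-0.7376, -0.1645, -0.0463]
```

Emit:
{"method": "carry_out", "body": {"plan": [{"xyz": [0.39, -0.262, 0.086], "rot": [-0.738, -0.165, -0.046], "grip": 60}, {"xyz": [0.39, -0.262, 0.086], "rot": [-0.738, -0.165, -0.046], "grip": 60}, {"xyz": [0.39, -0.262, 0.086], "rot": [-0.738, -0.165, -0.046], "grip": 60}, {"xyz": [0.39, -0.262, 0.086], "rot": [-0.738, -0.165, -0.046], "grip": 60}, {"xyz": [0.39, -0.262, 0.086], "rot": [-0.738, -0.165, -0.046], "grip": 60}]}}

```text
clock: 0.57
tool_pos: [0.2219, -0.5281, 0.2117]
eef_rot: [0.974, 0.124, -0.039, 0.186]
contact_force: [0.0, 0.4, -0.6]
opening: 0.764
finger_force: 0.0
```

Run:
```python
from h import *
p,Rr,s=tool(); print(s['clock'],p,np.array(s['eef_rot']),np.array(s['q']))
Rt=turner_rot(2.2); p,Rw=tcp_from_blade([.586,-.327,.022],Rt); rel(p-Rw.apply([0,0,.12]),Rw)
```

```text
0.5667 [ 0.2219 -0.5281  0.2117] [ 0.9739  0.1243 -0.0392  0.1857] [ 0.8086  0.589   0.2301  2.0931  0.5669  0.1995 -0.877 ]
xyz [0.3011, -0.1979, -0.0511] rot [-0.3747, -0.0442, -0.0117]
```

```bash
cat > fitk.py <<'E'
from h import *
import itertools
from scipy.optimize import least_squares
D=[([1.371,.690,-.195,1.566,.157,.903,-.215],[.145,-.6075,.2385],[.993,.117,0,-.0005]),
   ([.8086,.589,.2301,2.0931,.5669,.1995,-.877],[.2219,-.5281,.2117],[.9739,.1243,-.0392,.1857])]
def fk(q,P,s):
    d0,a,b,c,o1,o7,e1,e2=P
    Rr=R.from_euler('Z',s[0]*q[0]+o1); p=np.array([0,0,d0])
    Rr=Rr*R.from_euler('Y',q[1])*R.from_euler('Z',s[2]*q[2]); p=p+Rr.apply([e1,0,a])
    Rr=Rr*R.from_euler('Y',q[3])*R.from_euler('Z',s[4]*q[4]); p=p+Rr.apply([e2,0,b])
    Rr=Rr*R.from_euler('Y',q[5])*R.from_euler('Z',s[6]*q[6]+o7); return p+Rr.apply([0,0,c]),Rr
if __name__=="__main__":
    res=[]
    for s in itertools.product([1,-1],repeat=4):
        S={0:s[0],2:s[1],4:s[2],6:s[3]}
        def f(P):
            o=[]
            for q,p,e in D:
                x,Rr=fk(q,P,S); o+=list(x-p)+list((Rr.inv()*R.from_quat(e)).as_rotvec()*.3)
            return np.r_[o,.01*np.array(P[6:])]
        for o7 in(0,1.57,3.14,-1.57):
            for o1 in (0,3.14):
                l=least_squares(f,[.3,.35,.35,.25,o1,o7,0,0]); res.append((l.cost,s,l.x))
    res.sort(key=lambda t:t[0])
    for t in res[:4]: print(t)
E
python3 fitk.py
```

```text
(np.float64(3.971899584756859e-06), (-1, -1, -1, -1), array([ 0.3134,  0.8149,  0.4249,  0.5744, -0.0087,  1.562 , -0.2587,
        0.0342]))
(np.float64(3.971899584756906e-06), (-1, -1, -1, -1), array([ 0.3134,  0.8149,  0.4249,  0.5744, -0.0087, -4.7211, -0.2587,
        0.0342]))
(np.float64(3.97189958475691e-06), (-1, -1, -1, -1), array([ 0.3134,  0.8149,  0.4249,  0.5744, -0.0087,  1.562 , -0.2587,
        0.0342]))
(np.float64(3.971899584756946e-06), (-1, -1, -1, -1), array([ 0.3134,  0.8149,  0.4249,  0.5744,  6.2745,  1.562 , -0.2587,
        0.0342]))
```

Emit:
{"method": "carry_out", "body": {"plan": [{"xyz": [0.301, -0.198, -0.051], "rot": [-0.375, -0.044, -0.012], "grip": 60}, {"xyz": [0.301, -0.198, -0.051], "rot": [-0.375, -0.044, -0.012], "grip": 60}, {"xyz": [0.301, -0.198, -0.051], "rot": [-0.375, -0.044, -0.012], "grip": 60}, {"xyz": [0.301, -0.198, -0.051], "rot": [-0.375, -0.044, -0.012], "grip": 60}, {"xyz": [0.301, -0.198, -0.051], "rot": [-0.375, -0.044, -0.012], "grip": 60}, {"xyz": [0.301, -0.198, -0.051], "rot": [-0.375, -0.044, -0.012], "grip": 60}, {"xyz": [0.301, -0.198, -0.051], "rot": [-0.375, -0.044, -0.012], "grip": 60}, {"xyz": [0.301, -0.198, -0.051], "rot": [-0.375, -0.044, -0.012], "grip": 60}]}}

```text
clock: 1.23
tool_pos: [0.2249, -0.4766, 0.1948]
eef_rot: [0.952, 0.113, -0.095, 0.267]
contact_force: [-1.0, -0.4, -0.4]
opening: 0.765
finger_force: 0.0
```

Run:
```python
from h import *
p,Rr,s=tool(); print(s['clock'],p,np.array(s['eef_rot']),np.array(s['q']))
Rt=turner_rot(2.2); p,Rw=tcp_from_blade([.586,-.327,.022],Rt); rel(p-Rw.apply([0,0,.12]),Rw)
```

```text
1.2333 [ 0.2249 -0.4766  0.1948] [ 0.9523  0.1132 -0.0948  0.2671] [ 0.663   0.6267  0.1241  2.3146  1.8084  0.4285 -2.3462]
xyz [0.2736, -0.1352, -0.1067] rot [-0.2228, 0.0897, 0.0084]
```

```bash
python3 - <<'E'
s=open('fitk.py').read()
s=s.replace("[.9739,.1243,-.0392,.1857])]","[.9739,.1243,-.0392,.1857]),\n   ([.663,.6267,.1241,2.3146,1.8084,.4285,-2.3462],[.2249,-.4766,.1948],[.9523,.1132,-.0948,.2671])]")
open('fitk.py','w').write(s)
E
python3 fitk.py
```

```text
(np.float64(0.00010210199361777794), (-1, -1, -1, -1), array([ 0.3571,  0.5781,  0.3413,  0.3541, -0.0653,  1.5103, -0.0045,
        0.0024]))
(np.float64(0.00010210199361777961), (-1, -1, -1, -1), array([ 0.3571,  0.5781,  0.3413,  0.3541, -0.0653,  1.5103, -0.0045,
        0.0024]))
(np.float64(0.00010210199361777964), (-1, -1, -1, -1), array([ 0.3571,  0.5781,  0.3413,  0.3541, -0.0653,  1.5103, -0.0045,
        0.0024]))
(np.float64(0.00010210199361778925), (-1, -1, -1, -1), array([ 0.3571,  0.5781,  0.3413,  0.3541, -0.0653,  1.5103, -0.0045,
        0.0024]))
```

```bash
cat > fitk.py <<'E'
from h import *
from scipy.optimize import least_squares
D=[([1.371,.690,-.195,1.566,.157,.903,-.215],[.145,-.6075,.2385],[.993,.117,0,-.0005]),
   ([.8086,.589,.2301,2.0931,.5669,.1995,-.877],[.2219,-.5281,.2117],[.9739,.1243,-.0392,.1857]),
   ([.663,.6267,.1241,2.3146,1.8084,.4285,-2.3462],[.2249,-.4766,.1948],[.9523,.1132,-.0948,.2671])]
P0=[.3,.4,.4,.25,0,0,0,0,0,0,0,0,0,0]
def fk(q,P):
    d0,a,b,c,x1,y1,x2,y2,x3,y3=P[:10]; w=P[10:]
    Rr=R.from_euler('Z',-q[0]+w[0]); p=np.array([0,0,d0])
    Rr=Rr*R.from_euler('Y',q[1]+w[1])*R.from_euler('Z',-q[2]); p=p+Rr.apply([x1,y1,a])
    Rr=Rr*R.from_euler('Y',q[3])*R.from_euler('Z',-q[4]+w[2]); p=p+Rr.apply([x2,y2,b])
    Rr=Rr*R.from_euler('Y',q[5]); p=p+Rr.apply([x3,y3,0]); Rr=Rr*R.from_euler('Z',-q[6]+np.pi/2+w[3]); return p+Rr.apply([0,0,c]),Rr
def fit(D,v=0):
    def f(P):
        o=[]
        for q,p,e in D:
            x,Rr=fk(q,P); o+=list(x-p)+list((Rr.inv()*R.from_quat(e)).as_rotvec()*.3)
        return np.r_[o,.003*np.array(P[:4])-.003*np.array(P0[:4]),.01*np.array(P[4:10]),.1*np.array(P[10:])]
    l=least_squares(f,P0); 
    if v: print(l.x,np.sqrt(l.cost)); print(l.fun[:6*len(D)].reshape(-1,6))
    return l.x
if __name__=="__main__":
    for q,p,e in D: print((fk(q,P0)[1].inv()*R.from_quat(e)).as_rotvec())
    fit(D,1)
E
python3 fitk.py
```

```text
[-0.0011 -0.0002 -0.0006]
[ 0.     -0.     -0.0001]
[ 0.0001 -0.      0.0001]
[ 0.3564  0.5762  0.3572  0.3578 -0.0279 -0.0361 -0.0049 -0.0035  0.0023
 -0.0035 -0.0004 -0.0006 -0.     -0.0007] 0.0006268917662288833
[[ 0.     -0.     -0.0001 -0.0001 -0.0001 -0.0001]
 [-0.     -0.0001 -0.0001  0.0001 -0.      0.    ]
 [-0.      0.0001  0.0002  0.0001 -0.      0.0001]]
```

```bash
cat > ik.py <<'E'
from fitk import *
LO=np.array([-3.01,-.46,-1.47,.13,-1,.04,-2.66]);HI=np.array([3.01,2.08,1.51,2.56,4.14,2.09,2.66])
P=fit(D)
def ik(p,Rw,q0,reg=.01):
    def f(q):
        x,Rr=fk(q,P); return np.r_[(x-p)*5,(Rr.inv()*Rw).as_rotvec(),reg*(q-q0)]
    l=least_squares(f,np.clip(q0,LO+1e-3,HI-1e-3),bounds=(LO,HI)); e=f(l.x)[:6]
    return l.x,np.linalg.norm(e[:3])/5,np.linalg.norm(e[3:])
def best(p,Rw,n=40,seed=0):
    g=np.random.default_rng(seed); out=[]
    for _ in range(n):
        q,ep,er=ik(p,Rw,g.uniform(LO,HI))
        if ep<.003 and er<.01: out.append((min(np.min(q-LO),np.min(HI-q)),q))
    return sorted(out,key=lambda t:-t[0])
E
python3 - <<'E'
from ik import *
def show(n,p,Rw):
    o=best(p,Rw); print(n,p,len(o)); [print("  ",round(m,2),q) for m,q in o[:3]]
p,Rw=tcp_from_blade([.586,-.327,.022],turner_rot(2.2)); show("grasp",p,Rw); show("pre",p-Rw.apply([0,0,.1]),Rw)
for roll in(0,45,90):
    # blade right edge on mesh, blade centre y offset
    Rt=turner_rot(-4.7,roll); c=np.array([.57,-.03,.010])+Rt.apply([0,.039,0]); show(f"flip{roll}",*tcp_from_blade(c,Rt))
Rt=turner_rot(-4.7); show("scoopend",*tcp_from_blade([.66,-.02,.008],Rt)); show("scoopstart",*tcp_from_blade([.53,-.015,.008],Rt))
E
```

```text
grasp [ 0.4666 -0.3446  0.0652] 25
   0.16 [-0.2258  1.1901  0.7145  2.1506  2.6395  0.2021  2.4073]
   0.16 [-0.2317  1.1961  0.7289  2.1494  2.7058  0.1951  2.3398]
   0.14 [-0.2934  1.2704  0.8749  2.1336  3.5342  0.1848  1.4866]
pre [ 0.464  -0.2762  0.138 ] 18
   0.0 [-0.4698  1.1238  0.9025  2.1646 -1.      0.04   -0.2777]
   0.0 [-0.4699  1.124   0.9026  2.1646 -1.      0.04   -0.2778]
   0.0 [-0.4697  1.1238  0.9025  2.1646 -1.      0.04   -0.2776]
flip0 [0.4525 0.0057 0.0532] 20
   0.49 [-0.8422  1.1562  0.5189  1.9718  0.2667  0.5449 -2.1724]
   0.48 [-0.9427  1.2464  0.7394  1.9643 -0.1543  0.5215 -1.7412]
   0.48 [-0.9368  1.2399  0.7254  1.9649 -0.1265  0.5202 -1.7695]
flip45 [ 0.4494 -0.0323  0.0589] 20
   0.2 [ 0.2202  0.8256 -0.3535  2.2104  1.0418  0.2628 -2.4598]
   0.19 [ 0.1941  0.8217 -0.3105  2.2104  0.9842  0.2346 -2.4008]
   0.14 [ 0.1348  0.816  -0.2134  2.209   0.7771  0.1761 -2.1902]
flip90 [ 0.4469 -0.0632  0.036 ] 20
   0.49 [ 1.0618  1.2681 -0.9151  1.9627  0.2541  0.5307 -1.1605]
   0.48 [ 0.9254  1.1728 -0.6398  1.9524 -0.2807  0.5221 -0.6158]
   0.47 [ 1.0285  1.239  -0.8439  1.9601  0.115   0.5143 -1.0185]
scoopend [ 0.5393 -0.0231  0.0512] 21
   0.58 [-0.777   1.2365  0.6751  1.7714  0.0439  0.6173 -1.8373]
   0.58 [-0.782   1.2413  0.6867  1.7713  0.0242  0.616  -1.8188]
   0.58 [-0.8072  1.2686  0.7506  1.769  -0.0878  0.6156 -1.7112]
scoopstart [ 0.4093 -0.0181  0.0512] 19
   0.37 [-1.0202  1.3446  0.9109  2.0938 -0.631   0.4622 -1.2526]
   0.35 [-0.9642  1.262   0.7569  2.1013 -0.2729  0.3944 -1.6295]
   0.35 [-0.9458  1.2403  0.7123  2.1037 -0.1544  0.3863 -1.7532]
```

```bash
cat >> h.py <<'E'
def make_tt(alpha,phi):   # alpha: tool comes from left by alpha (deg, multiple of 45); phi: tool z tipped toward handle axis
    a,f,t=np.radians([alpha,phi,20]); h=np.array([np.cos(t),0,-np.sin(t)]); pd=np.array([-np.sin(t),0,-np.cos(t)]); rt=np.array([0,-1,0])
    m=np.cos(a)*pd+np.sin(a)*rt; z=np.cos(f)*m+np.sin(f)*h; y=np.cos(a)*rt-np.sin(a)*pd; return R.from_matrix(np.c_[np.cross(y,z),y,z])
E
cat > scan.py <<'E'
from ik import *
def path(tt,fx,fy,fyaw,rolls):
    K=[]; Rt=turner_rot(2.2); p,Rw=tcp_from_blade([.586,-.327,.022],Rt,tt)
    K+=[(p-Rw.apply([0,0,.08]),Rw),(p,Rw),(p+[0,0,.08],Rw)]
    Rt=turner_rot(-4.7); K+=[tcp_from_blade(c,Rt,tt) for c in([.54,-.012,.05],[.54,-.012,.008],[.66,-.02,.008],[.66,-.02,.03])]
    for ro in rolls:
        Rt=turner_rot(fyaw,ro); K.append(tcp_from_blade(np.array([fx,fy,.010])+Rt.apply([0,.039,0]),Rt,tt))
    return K
def chain(K,q0):
    Q=[];m=9
    for p,Rw in K:
        q,ep,er=ik(p,Rw,q0,.02)
        if ep>.004 or er>.03: q,ep,er=ik(p,Rw,q0,.003)
        if ep>.006 or er>.03: return -ep-er,Q
        Q.append(q);q0=q;m=min(m,np.min(q-LO),np.min(HI-q))
    return m,Q
if __name__=="__main__":
    g=np.random.default_rng(1); res=[]
    for al,rolls in((45,(0,30,60,90)),(0,(0,30,60,75))):
      for ph in(-35,-15,0,15,30):
        for fyaw in(-4.7,20):
          tt=make_tt(al,ph); K=path(tt,.58,-.06,fyaw,rolls)
          b=max((chain(K,g.uniform(LO,HI)) for _ in range(12)),key=lambda t:t[0])
          st=np.abs(np.diff(b[1],axis=0)).max(1) if len(b[1])>1 else 0
          print(al,ph,fyaw,round(b[0],3),len(b[1]),np.round(st,2))
E
timeout 500 python3 scan.py
```

```text
45 -35 -4.7 0.217 11 [0.2  0.12 0.38 0.06 0.47 0.03 0.3  0.35 0.4  0.38]
45 -35 20 0.216 11 [0.2  0.11 0.39 0.06 0.47 0.03 0.68 0.4  0.43 0.38]
45 -15 -4.7 0.665 11 [0.18 0.13 0.42 0.07 0.38 0.03 0.25 0.35 0.45 0.4 ]
45 -15 20 0.643 11 [0.18 0.13 0.43 0.07 0.38 0.03 0.68 0.44 0.5  0.44]
45 0 -4.7 0.283 11 [0.19 0.16 0.46 0.07 0.34 0.03 0.22 0.42 0.62 0.44]
45 0 20 0.289 11 [0.18 0.11 0.57 0.06 0.33 0.03 0.82 0.48 0.48 0.54]
45 15 -4.7 -0.039 0 0
45 15 20 -0.039 0 0
45 30 -4.7 -0.076 5 [0.14 0.23 1.06 0.15]
45 30 20 -0.076 5 [0.14 0.23 1.06 0.15]
0 -35 -4.7 0.105 11 [0.29 0.1  0.42 0.06 0.47 0.03 0.31 0.38 0.33 0.15]
0 -35 20 -0.09 10 [0.29 0.1  0.54 0.06 0.47 0.03 0.4  0.45 0.65]
0 -15 -4.7 0.434 11 [0.2  0.11 0.42 0.07 0.4  0.03 0.26 0.42 0.32 0.18]
0 -15 20 0.007 11 [0.2  0.11 0.43 0.07 0.4  0.03 0.33 0.45 0.45 0.25]
0 0 -4.7 0.428 11 [0.16 0.12 0.6  0.08 0.36 0.03 0.24 0.49 0.37 0.19]
0 0 20 0.2 11 [0.18 0.14 0.5  0.09 0.36 0.04 0.29 0.49 0.51 0.27]
0 15 -4.7 0.138 11 [0.17 0.16 0.73 0.11 0.34 0.04 0.23 0.72 0.39 0.23]
0 15 20 0.174 11 [0.15 0.14 0.76 0.13 0.34 0.05 0.29 0.63 0.53 0.26]
0 30 -4.7 -0.097 3 [0.31 0.2 ]
0 30 20 -0.097 3 [0.19 0.2 ]
```

```bash
cat > sim.py <<'E'
from scan import *
from scipy.spatial.transform import Slerp
def track(q,p1,R1,n=20,reg=.02):
    p0,R0=fk(q,P); rv=(R0.inv()*R1).as_rotvec(); m=9;ms=0
    for t in np.linspace(0,1,n+1)[1:]:
        q2,ep,er=ik(p0+t*(p1-p0),R0*R.from_rotvec(rv*t),q,reg); ms=max(ms,np.abs(q2-q).max()*n); q=q2; m=min(m,np.min(q-LO),np.min(HI-q))
    return q,ep,er,m,ms
E
python3 - <<'E'
from sim import *
tt=make_tt(45,-5); K=path(tt,.58,-.06,-4.7,(0,30,60,80))
g=np.random.default_rng(1)
b=max((chain(K,g.uniform(LO,HI)) for _ in range(25)),key=lambda t:t[0])
print(b[0]); [print(q) for q in b[1]]
q=np.array(tool()[2]['q'])
for lab,p,Rw in [("out",np.array([.40,-.45,.22]),R.from_quat([1,0,0,0])),("out2",np.array([.47,-.32,.20]),R.from_quat([1,0,0,0])),("pre",*K[0]),("grasp",*K[1])]:
    q,ep,er,m,ms=track(q,p,Rw); print(lab,q,round(ep,4),round(er,3),"margin",round(m,2),"path",round(ms,2))
E
```

```text
0.41775577540540176
[-0.2319  1.0876  0.4197  1.8189  0.6843  0.7546 -2.0002]
[-0.1663  1.1905  0.4837  1.8603  0.7689  0.5783 -2.067 ]
[-0.1615  1.0404  0.4755  1.8702  0.7501  0.6849 -1.9593]
[-0.5956  1.0936  0.2527  1.8024  0.328   1.0225 -2.2171]
[-0.5924  1.1662  0.2455  1.79    0.3256  0.9679 -2.2422]
[-0.4885  1.233   0.2512  1.4408  0.3404  1.201  -2.1037]
[-0.49    1.2003  0.2545  1.4476  0.3422  1.2238 -2.0908]
[-0.5476  1.1815  0.2548  1.6784  0.3355  1.0434 -2.1861]
[-0.1607  0.9483  0.017   1.8441  0.2903  0.7716 -1.8474]
[ 0.3913  0.9521 -0.3593  1.8337  0.1614  0.7433 -1.373 ]
[ 0.6911  1.1005 -0.5685  1.7285  0.08    0.8735 -1.0832]
out [ 1.041   0.7034 -0.4922  1.6598  0.4066  0.8824 -1.1854] 0.0 0.0 margin 0.28 path 3.23
out2 [ 0.7825  0.6833 -0.4568  1.7777  0.4084  0.7763 -1.4523] 0.0 0.0 margin 0.74 path 0.28
pre [-0.0531  1.0283  0.0799  1.8196  0.9394  0.9747 -2.239 ] 0.0 0.0 margin 0.42 path 1.02
grasp [ 0.0169  1.115   0.1368  1.8618  1.0721  0.8404 -2.3338] 0.0 0.0 margin 0.33 path 0.14
```

Run:
```python
from sim import *
rel(np.array([.46,-.34,.22]),R.from_quat([1,0,0,0]))
K=path(make_tt(45,-5),.58,-.06,-4.7,(0,))
rel(*K[0],cur=(np.array([.46,-.34,.22]),R.from_quat([1,0,0,0])))
```

```text
xyz [0.2413, -0.0388, -0.1218] rot [0.5429, 0.1927, 0.2302]
xyz [0.0241, -0.0521, 0.1024] rot [-0.7927, -0.3985, -0.1391]
```

Emit:
{"method": "carry_out", "body": {"plan": [{"xyz": [0.241, -0.039, -0.122], "rot": [0.543, 0.193, 0.23], "grip": 60}, {"xyz": [0.241, -0.039, -0.122], "rot": [0.543, 0.193, 0.23], "grip": 60}, {"xyz": [0.241, -0.039, -0.122], "rot": [0.543, 0.193, 0.23], "grip": 60}, {"xyz": [0.241, -0.039, -0.122], "rot": [0.543, 0.193, 0.23], "grip": 60}, {"xyz": [0.241, -0.039, -0.122], "rot": [0.543, 0.193, 0.23], "grip": 60}, {"xyz": [0.241, -0.039, -0.122], "rot": [0.543, 0.193, 0.23], "grip": 60}, {"xyz": [0.241, -0.039, -0.122], "rot": [0.543, 0.193, 0.23], "grip": 60}, {"xyz": [0.241, -0.039, -0.122], "rot": [0.543, 0.193, 0.23], "grip": 60}]}}

```text
clock: 1.9
tool_pos: [0.381, -0.3846, 0.2128]
eef_rot: [1.0, 0.008, -0.008, 0.017]
contact_force: [0.2, -0.6, -1.0]
opening: 0.765
finger_force: 0.0
```

Run:
```python
from sim import *
p,Rr,s=tool(); print(s['clock'],p,np.array(s['eef_rot']),np.array(s['q'])); x,Rx=fk(s['q'],P); print(x-p)
rel(np.array([.46,-.34,.22]),R.from_quat([1,0,0,0]))
K=path(make_tt(45,-5),.58,-.06,-4.7,(0,)); rel(*K[0])
print(track(np.array(s['q']),*K[0]))
```

```text
1.9 [ 0.381  -0.3846  0.2128] [ 0.9998  0.0077 -0.0082  0.0169] [ 0.9089  0.6264 -0.3687  1.8539  0.3824  0.7247 -1.241 ]
[-0.0002 -0.0022 -0.004 ]
xyz [0.0795, -0.0431, -0.01] rot [0.0339, 0.0164, 0.0154]
xyz [0.1061, -0.0982, 0.0902] rot [-0.7569, -0.3858, -0.1247]
(array([-0.1174,  1.0425,  0.1991,  1.8192,  0.8644,  0.8944, -2.1697]), np.float64(1.947697200254553e-06), np.float64(2.9208639672768638e-05), np.float64(0.4902814563759872), np.float64(1.3263573425952768))
```

Emit:
{"method": "carry_out", "body": {"plan": [{"xyz": [0.08, -0.06, 0.02], "rot": [-0.2, -0.1, -0.03], "grip": 60}, {"xyz": [0.106, -0.098, 0.07], "rot": [-0.4, -0.2, -0.06], "grip": 60}, {"xyz": [0.106, -0.098, 0.09], "rot": [-0.757, -0.386, -0.125], "grip": 60}, {"xyz": [0.106, -0.098, 0.09], "rot": [-0.757, -0.386, -0.125], "grip": 60}, {"xyz": [0.106, -0.098, 0.09], "rot": [-0.757, -0.386, -0.125], "grip": 60}, {"xyz": [0.106, -0.098, 0.09], "rot": [-0.757, -0.386, -0.125], "grip": 60}, {"xyz": [0.106, -0.098, 0.09], "rot": [-0.757, -0.386, -0.125], "grip": 60}, {"xyz": [0.106, -0.098, 0.09], "rot": [-0.757, -0.386, -0.125], "grip": 60}]}}

```text
clock: 2.57
tool_pos: [0.4835, -0.2879, 0.1147]
eef_rot: [0.898, 0.07, -0.194, 0.388]
contact_force: [0.0, -1.1, -1.0]
opening: 0.767
finger_force: 0.0
```

Run:
```python
from sim import *
import cv2
p,Rr,s=tool(); print(s['clock'],p,np.array(s['q']))
K=path(make_tt(45,-5),.58,-.06,-4.7,(0,)); rel(*K[0]); rel(*K[1])
im=r.snapshot("wrist"); np.save("w1.npy",im)
cp=r.camera_params("wrist"); H=cp['hand_eye']
def wpix(X):
    c=H[:3,:3].T@(Rr.inv().apply(np.array(X)-p)-H[:3,3]); th=np.arccos(c[2]/np.linalg.norm(c)); u=c[:2]/np.linalg.norm(c[:2])*th*cp['fx']; return u+[cp['cx'],cp['cy']]
Rt=turner_rot(2.2);C=np.array([.586,-.327,.022])
big=cv2.resize(im[:,:,::-1],(800,600),interpolation=cv2.INTER_CUBIC).copy()
for o in [(0,0,0),(47,39,0),(47,-39,0),(-47,39,0),(-47,-39,0),(-82,0,43),(-120,0,57),(-209,0,89)]:
    u=wpix(C+Rt.apply(np.array(o)/1000))*800/560; print(o,u.round()); cv2.circle(big,tuple(int(v) for v in u),3,(0,255,0),1)
cv2.imwrite("pics/w1.png",big)
```

```text
2.5667 [ 0.4835 -0.2879  0.1147] [-0.1137  1.0276  0.2181  1.8372  0.8789  0.8844 -2.1598]
xyz [-0.0006, 0.0021, -0.0019] rot [0.0108, 0.0013, 0.005]
xyz [-0.0005, 0.0013, 0.0781] rot [0.0108, 0.0013, 0.005]
(0, 0, 0) [384.  35.]
(47, 39, 0) [337. -91.]
(47, -39, 0) [468. -42.]
(-47, 39, 0) [288. 137.]
(-47, -39, 0) [416. 131.]
(-82, 0, 43) [403. 242.]
(-120, 0, 57) [402. 325.]
(-209, 0, 89) [400. 472.]
```

View pics/w1.png

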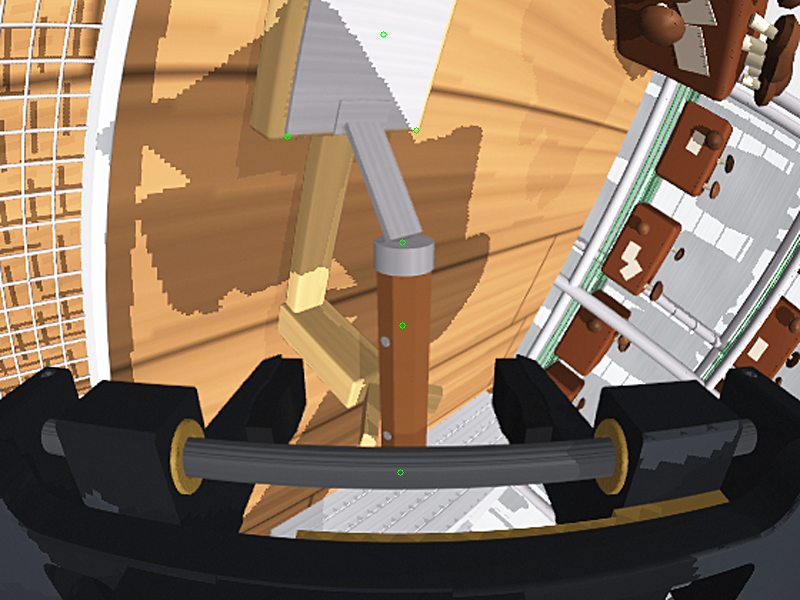

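The predicted points fall on the turner: heel corners at (288,136) and (416,131), handle axis at (403,325). I'll go in and grip.

Emit:
{"method": "carry_out", "body": {"plan": [{"xyz": [0.0, 0.001, 0.03], "rot": [0.01, 0, 0.005], "grip": 60}, {"xyz": [0.0, 0.001, 0.06], "rot": [0.01, 0, 0.005], "grip": 60}, {"xyz": [0.0, 0.001, 0.078], "rot": [0.01, 0, 0.005], "grip": 60}, {"xyz": [0.0, 0.001, 0.078], "rot": [0.01, 0, 0.005], "grip": 60}, {"xyz": [0.0, 0.001, 0.078], "rot": [0.01, 0, 0.005], "grip": 255}, {"xyz": [0.0, 0.001, 0.078], "rot": [0.01, 0, 0.005], "grip": 255}, {"xyz": [0.0, 0.001, 0.078], "rot": [0.01, 0, 0.005], "grip": 255}, {"xyz": [0.0, 0.001, 0.078], "rot": [0.01, 0, 0.005], "grip": 255}], "squeeze": 55}}

```text
clock: 3.28
tool_pos: [0.4597, -0.346, 0.0674]
eef_rot: [0.902, 0.065, -0.192, 0.381]
contact_force: [0.1, -0.1, 0.9]
opening: 0.487
finger_force: 0.0
```

Emit:
{"method": "carry_out", "body": {"plan": [{"xyz": [0, 0, 0], "rot": [0, 0, 0], "grip": 255}, {"xyz": [0, 0, 0], "rot": [0, 0, 0], "grip": 255}, {"xyz": [0, 0, 0], "rot": [0, 0, 0], "grip": 255}]}}

```text
clock: 3.53
tool_pos: [0.4588, -0.3468, 0.0673]
eef_rot: [0.902, 0.065, -0.193, 0.381]
contact_force: [0.7, 0.6, 1.1]
opening: 0.257
finger_force: 43.2
```

Run:
```python
from sim import *
p,Rr,s=tool(); print(s['clock'],p,np.array(s['eef_rot']),np.array(s['q']),s['opening'],s['finger_force'])
# turner assumed still at rest pose: record grasp transform
Rt=turner_rot(2.2); C=np.array([.586,-.327,.022]); np.savez("grasp.npz",tt=(Rt.inv()*Rr).as_quat(),g=Rt.inv().apply(p-C))
print(Rt.inv().apply(p-C)); rel(p+[0,0,.1],Rr)
```

```text
3.5333 [ 0.4588 -0.3468  0.0673] [ 0.9017  0.0649 -0.1934  0.3811] [-0.0337  1.1106  0.271   1.8685  0.9877  0.7395 -2.2361] 0.25650837015505246 43.2215781252866
[-0.1278 -0.0149  0.0453]
xyz [-0.0398, 0.0662, -0.0635] rot [0.0, 0.0, 0.0]
```

```bash
cat >> h.py <<'E'
import os
def goto(C,yaw,roll=0,pitch=0,cur=None,q=0):
    d=np.load("grasp.npz"); Rt=turner_rot(yaw,roll,pitch); p=np.array(C)+Rt.apply(d['g']); Rw=Rt*R.from_quat(d['tt'])
    if not q: rel(p,Rw,cur)
    return p,Rw
def blade():   # blade pose now from grasp transform
    d=np.load("grasp.npz"); p,Rr,s=tool(); Rt=Rr*R.from_quat(d['tt']).inv(); return p-Rt.apply(d['g']),Rt
def wpix(X,p,Rr):
    cp=r.camera_params("wrist"); H=cp['hand_eye']; c=H[:3,:3].T@(Rr.inv().apply(np.array(X)-p)-H[:3,3])
    th=np.arccos(c[2]/np.linalg.norm(c)); return c[:2]/np.linalg.norm(c[:2])*th*cp['fx']+[cp['cx'],cp['cy']]
E
python3 - <<'E'
from sim import *
p,Rr,s=tool(); c=(p+[0,0,.1],Rr)
k=goto([.52,-.011,.07],-4.7,cur=c)
q=np.array(s['q'])
for w in [c,k,goto([.52,-.011,.008],-4.7,q=1),goto([.65,-.02,.008],-4.7,q=1)]:
    q,ep,er,m,ms=track(q,*w); print(q,ep,er,m,ms)
E
```

```text
xyz [-0.0512, -0.2846, -0.1829] rot [0.048, -0.0798, 0.0764]
[-0.037   0.9513  0.2441  1.8675  0.9141  0.8617 -2.0908] 8.08084020774542e-07 1.0052608809868675e-05 0.43081147324567226 0.162947623539611
[-0.4993  1.0195  0.047   1.8656  0.4645  1.0874 -2.4058] 1.6661724534897243e-06 1.4506344690091138e-05 0.25423755107129953 0.49502638094753304
[-0.501   1.13    0.05    1.8511  0.4819  1.0003 -2.4521] 3.0202628663339195e-07 1.8897560508465359e-06 0.2078969925157259 0.11132368314955343
[-0.4016  1.1986  0.0557  1.4804  0.4915  1.2466 -2.2624] 1.8203557682130038e-06 1.861092058166591e-05 0.21747217243600403 0.40573896001633525
```

Emit:
{"method": "carry_out", "body": {"plan": [{"xyz": [-0.01, 0.016, -0.016], "rot": [0, 0, 0], "grip": 255}, {"xyz": [-0.02, 0.033, -0.032], "rot": [0, 0, 0], "grip": 255}, {"xyz": [-0.03, 0.05, -0.048], "rot": [0, 0, 0], "grip": 255}, {"xyz": [-0.04, 0.066, -0.064], "rot": [0, 0, 0], "grip": 255}, {"xyz": [-0.04, 0.066, -0.064], "rot": [0, 0, 0], "grip": 255}]}}

```text
clock: 3.95
tool_pos: [0.4594, -0.3474, 0.1712]
eef_rot: [0.902, 0.063, -0.192, 0.382]
contact_force: [0.5, -1.0, -2.4]
opening: 0.249
finger_force: 55.0
```

Emit:
{"method": "carry_out", "body": {"plan": [{"xyz": [-0.006, -0.036, -0.023], "rot": [0.006, -0.01, 0.01], "grip": 255}, {"xyz": [-0.013, -0.071, -0.046], "rot": [0.012, -0.02, 0.019], "grip": 255}, {"xyz": [-0.019, -0.107, -0.069], "rot": [0.018, -0.03, 0.029], "grip": 255}, {"xyz": [-0.026, -0.142, -0.092], "rot": [0.024, -0.04, 0.038], "grip": 255}, {"xyz": [-0.032, -0.178, -0.115], "rot": [0.03, -0.05, 0.048], "grip": 255}, {"xyz": [-0.039, -0.213, -0.137], "rot": [0.036, -0.06, 0.058], "grip": 255}, {"xyz": [-0.045, -0.249, -0.16], "rot": [0.042, -0.07, 0.067], "grip": 255}, {"xyz": [-0.051, -0.285, -0.183], "rot": [0.048, -0.08, 0.076], "grip": 255}]}}

```text
clock: 4.62
tool_pos: [0.3921, -0.0213, 0.1153]
eef_rot: [0.904, 0.011, -0.217, 0.368]
contact_force: [0.5, 0.1, -1.9]
opening: 0.257
finger_force: 55.0
```

Emit:
{"method": "carry_out", "body": {"plan": [{"xyz": [0, 0, 0], "rot": [0, 0, 0], "grip": 255}, {"xyz": [0, 0, 0], "rot": [0, 0, 0], "grip": 255}]}}

```text
clock: 4.78
tool_pos: [0.3932, -0.0207, 0.1148]
eef_rot: [0.904, 0.013, -0.216, 0.368]
contact_force: [0.8, -1.6, -2.5]
opening: 0.256
finger_force: 55.0
```

Run:
```python
from h import *
import cv2
p,Rr,s=tool(); C,Rt=blade(); print(s['clock'],C,Rt.as_euler('ZYX',degrees=True),np.array(s['q']))
im=r.snapshot("wrist"); big=cv2.resize(im[:,:,::-1],(800,600),interpolation=cv2.INTER_CUBIC).copy()
for o in [(0,0,0),(47,39,0),(47,-39,0),(-47,39,0),(-47,-39,0),(-82,0,43)]:
    u=wpix(C+Rt.apply(np.array(o)/1000),p,Rr)*800/560; print(o,u.round()); cv2.circle(big,tuple(int(v) for v in u),3,(0,255,0),1)
u=wpix([.6379,-.0202,.024],p,Rr)*800/560; cv2.circle(big,tuple(int(v) for v in u),4,(255,0,255),2)
cv2.imwrite("pics/w2.png",big)
```

```text
4.7833 [ 0.5217 -0.0155  0.0692] [-4.4108  0.1304  0.1719] [-0.4791  0.9903  0.0513  1.9165  0.4897  1.0611 -2.4035]
(0, 0, 0) [362. -44.]
(47, 39, 0) [ 277. -242.]
(47, -39, 0) [ 490. -139.]
(-47, 39, 0) [203. 119.]
(-47, -39, 0) [418. 111.]
(-82, 0, 43) [396. 286.]
```

View pics/w2.png

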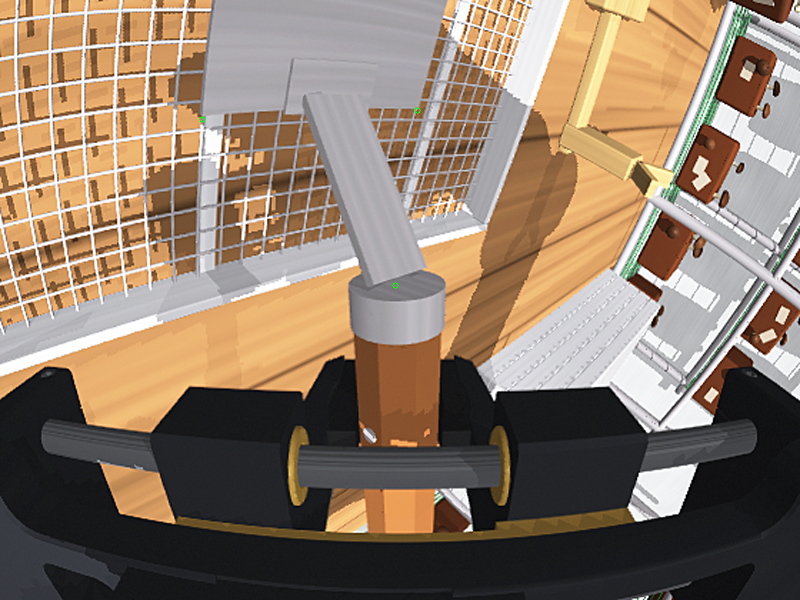

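The heel corners at (204,117) and (417,112) match the prediction to about a millimetre, so the grasp transform holds. Next I'll lower the blade with its tip slightly down.

Run:
```python
from h import *
goto([.5226,-.0115,.030],-4.7,0,3); goto([.5226,-.0115,.0115],-4.7,0,3)
```

```text
xyz [0.0157, -0.0269, 0.0154] rot [-0.0026, -0.037, -0.0344]
xyz [0.0231, -0.0392, 0.0271] rot [-0.0026, -0.037, -0.0344]
```

Emit:
{"method": "carry_out", "body": {"plan": [{"xyz": [0.008, -0.014, 0.008], "rot": [-0.003, -0.02, -0.017], "grip": 255}, {"xyz": [0.016, -0.027, 0.015], "rot": [-0.003, -0.037, -0.034], "grip": 255}, {"xyz": [0.02, -0.033, 0.021], "rot": [-0.003, -0.037, -0.034], "grip": 255}, {"xyz": [0.023, -0.039, 0.027], "rot": [-0.003, -0.037, -0.034], "grip": 255}, {"xyz": [0.023, -0.039, 0.027], "rot": [-0.003, -0.037, -0.034], "grip": 255}, {"xyz": [0.023, -0.039, 0.027], "rot": [-0.003, -0.037, -0.034], "grip": 255}]}}

```text
clock: 5.33
tool_pos: [0.3959, -0.0176, 0.0647]
eef_rot: [0.899, 0.019, -0.24, 0.367]
contact_force: [-0.3, -0.8, -1.4]
opening: 0.252
finger_force: 55.0
```

Run:
```python
from h import *
p,Rr,s=tool(); C,Rt=blade(); print(s['clock'],C,Rt.as_euler('ZYX',degrees=True),s['contact_force'],s['moment'])
goto([.5226,-.0115,.0090],-4.7,0,3)
```

```text
5.3333 [ 0.522  -0.0135  0.0128] [-4.8966  2.9799 -0.1125] [-0.3225 -0.8121 -1.3894] [ 0.89   -0.4586 -0.0541]
xyz [0.002, -0.0034, 0.0011] rot [0.0002, 0.0024, -0.003]
```

Emit:
{"method": "carry_out", "body": {"plan": [{"xyz": [0.001, -0.002, 0.001], "rot": [0, 0.002, -0.003], "grip": 255}, {"xyz": [0.002, -0.0035, 0.0015], "rot": [0, 0.002, -0.003], "grip": 255}, {"xyz": [0.002, -0.0035, 0.0015], "rot": [0, 0.002, -0.003], "grip": 255}, {"xyz": [0.002, -0.0035, 0.0015], "rot": [0, 0.002, -0.003], "grip": 255}]}}

```text
clock: 5.67
tool_pos: [0.3968, -0.0156, 0.0609]
eef_rot: [0.899, 0.021, -0.239, 0.366]
contact_force: [-1.5, -2.0, -0.5]
opening: 0.26
finger_force: 55.0
```

Run:
```python
from h import *
p,Rr,s=tool(); C,Rt=blade(); print(s['clock'],C,Rt.as_euler('ZYX',degrees=True),s['contact_force'],s['moment'])
goto([.5226,-.0115,C[2]-.002],-4.7,0,3)
```

```text
5.6667 [ 0.5229 -0.0109  0.0091] [-4.6797  2.9621  0.0167] [-1.4964 -2.0285 -0.5349] [ 0.5431 -0.5035 -0.194 ]
xyz [0.0007, -0.0009, 0.0016] rot [-0.0002, -0.0008, -0.0001]
```

Run:
```python
from h import *
for x in(.05,.115): goto([.5425+.9966*x,-.0131-.082*x,.0080],-4.7,0,3)
```

```text
xyz [0.0627, 0.0187, -0.024] rot [-0.0002, -0.0008, -0.0001]
xyz [0.1208, 0.0363, -0.0474] rot [-0.0002, -0.0008, -0.0001]
```

Emit:
{"method": "carry_out", "body": {"plan": [{"xyz": [0.008, 0.0015, -0.0025], "rot": [0, 0, 0], "grip": 255}, {"xyz": [0.016, 0.004, -0.0055], "rot": [0, 0, 0], "grip": 255}, {"xyz": [0.024, 0.0065, -0.0085], "rot": [0, 0, 0], "grip": 255}, {"xyz": [0.032, 0.009, -0.0115], "rot": [0, 0, 0], "grip": 255}, {"xyz": [0.04, 0.0115, -0.015], "rot": [0, 0, 0], "grip": 255}, {"xyz": [0.048, 0.014, -0.018], "rot": [0, 0, 0], "grip": 255}, {"xyz": [0.056, 0.0165, -0.021], "rot": [0, 0, 0], "grip": 255}, {"xyz": [0.063, 0.0187, -0.024], "rot": [0, 0, 0], "grip": 255}]}}

```text
clock: 6.33
tool_pos: [0.4678, -0.0218, 0.0592]
eef_rot: [0.899, 0.021, -0.239, 0.366]
contact_force: [-1.4, 0.5, -0.3]
opening: 0.258
finger_force: 55.1
```

Run:
```python
from h import *
p,Rr,s=tool(); C,Rt=blade(); print(s['clock'],C,Rt.as_euler('ZYX',degrees=True),s['contact_force'],s['moment'])
for x in(.085,.118): goto([.5425+.9966*x,-.0131-.082*x,.0080],-4.7,0,3)
```

```text
6.3333 [ 0.5939 -0.0171  0.0075] [-4.6808  2.9452  0.0684] [-1.3811  0.4664 -0.3182] [ 0.5905 -0.326  -0.2233]
xyz [0.0296, 0.0096, -0.0123] rot [-0.001, -0.0012, -0.0001]
xyz [0.0591, 0.0185, -0.0242] rot [-0.001, -0.0012, -0.0001]
```

Emit:
{"method": "carry_out", "body": {"plan": [{"xyz": [0.008, 0.0025, -0.0033], "rot": [0, 0, 0], "grip": 255}, {"xyz": [0.015, 0.0048, -0.0062], "rot": [0, 0, 0], "grip": 255}, {"xyz": [0.022, 0.007, -0.009], "rot": [0, 0, 0], "grip": 255}, {"xyz": [0.029, 0.0092, -0.012], "rot": [0, 0, 0], "grip": 255}, {"xyz": [0.036, 0.0115, -0.0148], "rot": [0, 0, 0], "grip": 255}, {"xyz": [0.043, 0.0137, -0.0176], "rot": [0, 0, 0], "grip": 255}, {"xyz": [0.051, 0.0161, -0.0209], "rot": [0, 0, 0], "grip": 255}, {"xyz": [0.058, 0.0183, -0.0238], "rot": [0, 0, 0], "grip": 255}]}}

```text
clock: 7.0
tool_pos: [0.5321, -0.0271, 0.0599]
eef_rot: [0.899, 0.021, -0.24, 0.366]
contact_force: [-2.6, 0.3, 0.7]
opening: 0.256
finger_force: 55.1
```

Run:
```python
from h import *
import cv2
p,Rr,s=tool(); C,Rt=blade(); print(s['clock'],C,Rt.as_euler('ZYX',degrees=True),s['contact_force'],s['moment'])
a=r.snapshot("scene")[200:300,150:400]; 
cv2.imwrite("pics/s1.png",cv2.resize(a[:,:,::-1],None,fx=3.2,fy=3.2,interpolation=cv2.INTER_CUBIC))
```

```text
7.0 [ 0.6581 -0.0223  0.008 ] [-4.6701  3.0303  0.0577] [-2.5809  0.3412  0.7005] [ 0.5568 -0.0787 -0.4062]
```

View pics/s1.png

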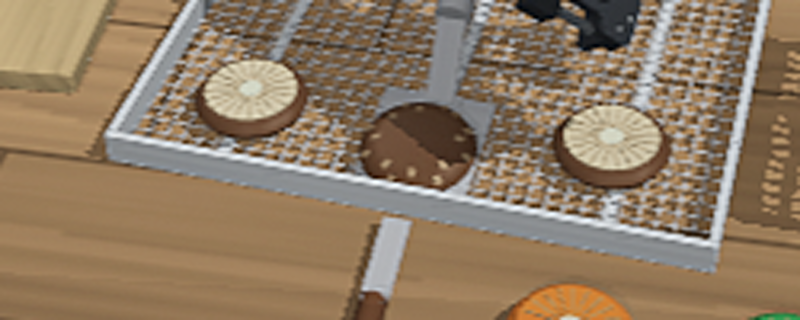

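The cap sits on the blade at (418,145) against the far rim, and the neighbouring caps have not moved. Next I'll check the lift and the flip path.

```bash
cat >> h.py <<'E'
def edge(E,yaw,roll,cur=None,q=0,pitch=0):   # place right edge midpoint (upper face) at E
    Rt=turner_rot(yaw,roll,pitch); return goto(np.array(E)+Rt.apply([0,.039,0]),yaw,roll,pitch,cur,q)
E
python3 - <<'E'
from sim import *
q=np.array(tool()[2]['q']); print(q)
W=[("lift",goto([.657,-.0222,.035],-4.7,0,-2)),("back",goto([.55,.055,.035],-4.7,0,-2)),("flat",edge([.55,.016,.012],-4.7,0))]
W+=[(f"r{a}",edge([.55,.016,.011],-4.7,a,q=1)) for a in(25,50,80)]+[("push",edge([.55,-.04,.03],-4.7,80,q=1))]
for n,w in W:
    q,ep,er,m,ms=track(q,*w,n=8); print(n,q,round(ep,4),round(er,3),"margin",round(m,2),"path",round(ms,2))
E
```

```text
[-0.3719  1.1849  0.0571  1.4387  0.4863  1.3157 -2.1796]
xyz [-0.0132, 0.0082, -0.0077] rot [0.0046, 0.0598, 0.0607]
xyz [-0.1185, -0.0709, -0.015] rot [0.0046, 0.0598, 0.0607]
xyz [-0.1061, -0.0817, -0.0053] rot [0.0024, 0.035, 0.0362]
lift [-0.41    1.1574  0.0746  1.4979  0.4916  1.2401 -2.2655] 0.0 0.0 margin 0.39 path 0.09
back [-0.5727  1.1051  0.0344  1.7167  0.4078  1.1429 -2.4403] 0.0 0.0 margin 0.22 path 0.26
flat [-0.5553  1.1478  0.0238  1.6766  0.4055  1.16   -2.4144] 0.0 0.0 margin 0.22 path 0.04
r25 [-0.2672  0.9543 -0.1312  1.8755  0.3997  0.8455 -2.1836] 0.0 0.0 margin 0.27 path 0.36
r50 [ 0.1717  0.9087 -0.3928  1.9683  0.335   0.6607 -1.8229] 0.0 0.0 margin 0.51 path 0.49
r80 [ 0.6978  1.1197 -0.7471  1.9043  0.2463  0.7206 -1.3652] 0.0 0.0 margin 0.59 path 0.57
push [ 0.7871  1.0984 -0.7572  1.8397  0.2489  0.8476 -1.2973] 0.0 0.0 margin 0.66 path 0.13
```

Feasible with margin. I'll lift with the tip slightly up, then draw back.

Emit:
{"method": "carry_out", "body": {"plan": [{"xyz": [-0.003, 0.002, -0.002], "rot": [0.001, 0.015, 0.015], "grip": 255}, {"xyz": [-0.007, 0.004, -0.004], "rot": [0.002, 0.03, 0.03], "grip": 255}, {"xyz": [-0.01, 0.006, -0.006], "rot": [0.004, 0.045, 0.045], "grip": 255}, {"xyz": [-0.013, 0.008, -0.008], "rot": [0.005, 0.06, 0.061], "grip": 255}, {"xyz": [-0.017, 0.005, -0.008], "rot": [0.005, 0.06, 0.061], "grip": 255}, {"xyz": [-0.025, -0.001, -0.009], "rot": [0.005, 0.06, 0.061], "grip": 255}, {"xyz": [-0.035, -0.008, -0.009], "rot": [0.005, 0.06, 0.061], "grip": 255}, {"xyz": [-0.047, -0.017, -0.01], "rot": [0.005, 0.06, 0.061], "grip": 255}]}}

```text
clock: 7.72
tool_pos: [0.4898, -0.001, 0.0759]
eef_rot: [0.907, 0.004, -0.201, 0.37]
contact_force: [0.1, 0.2, -3.4]
opening: 0.254
finger_force: 55.0
```

Emit:
{"method": "carry_out", "body": {"plan": [{"xyz": [-0.012, -0.009, -0.001], "rot": [0, 0, 0], "grip": 255}, {"xyz": [-0.024, -0.018, -0.002], "rot": [0, 0, 0], "grip": 255}, {"xyz": [-0.036, -0.027, -0.003], "rot": [0, 0, 0], "grip": 255}, {"xyz": [-0.048, -0.036, -0.004], "rot": [0, 0, 0], "grip": 255}, {"xyz": [-0.059, -0.045, -0.005], "rot": [0, 0, 0], "grip": 255}, {"xyz": [-0.067, -0.051, -0.005], "rot": [0, 0, 0], "grip": 255}, {"xyz": [-0.071, -0.054, -0.005], "rot": [0, 0, 0], "grip": 255}, {"xyz": [-0.071, -0.054, -0.005], "rot": [0, 0, 0], "grip": 255}]}}

```text
clock: 8.38
tool_pos: [0.4179, 0.0521, 0.0689]
eef_rot: [0.907, 0.005, -0.201, 0.37]
contact_force: [-1.0, 0.3, -2.6]
opening: 0.253
finger_force: 55.0
```

Run:
```python
from h import *
import cv2
p,Rr,s=tool(); C,Rt=blade(); print(s['clock'],C,Rt.as_euler('ZYX',degrees=True),s['contact_force'],np.array(s['q']))
edge([.55,.016,.012],-4.7,0); P0=edge([.55,.016,.012],-4.7,0,q=1)
for a in(10,20,30,40,50,60,70,80): print(a,end=' ');edge([.55,.016,.011],-4.7,a,cur=P0)
a=r.snapshot("scene")[190:290,150:400]; 
cv2.imwrite("pics/s2.png",cv2.resize(a[:,:,::-1],None,fx=3.2,fy=3.2,interpolation=cv2.INTER_CUBIC))
```

```text
8.3833 [0.5479 0.0566 0.0278] [-4.6093 -1.8638  0.0299] [-0.9521  0.3433 -2.5629] [-0.56    1.0875  0.0247  1.7615  0.4261  1.1202 -2.4553]
xyz [0.0106, -0.0056, 0.0062] rot [-0.002, -0.0243, -0.0216]
10 xyz [-0.0005, 0.0075, 0.0042] rot [0.1597, 0.0414, -0.057]
20 xyz [-0.0007, 0.015, 0.009] rot [0.3194, 0.0829, -0.114]
30 xyz [-0.0003, 0.0217, 0.015] rot [0.479, 0.1243, -0.171]
40 xyz [0.0007, 0.0273, 0.0219] rot [0.6387, 0.1657, -0.228]
50 xyz [0.0023, 0.0316, 0.0295] rot [0.7984, 0.2071, -0.285]
60 xyz [0.0045, 0.0346, 0.0377] rot [0.9581, 0.2486, -0.3419]
70 xyz [0.0071, 0.0361, 0.0461] rot [1.1178, 0.29, -0.3989]
80 xyz [0.0101, 0.0361, 0.0545] rot [1.2774, 0.3314, -0.4559]
```

View pics/s2.png

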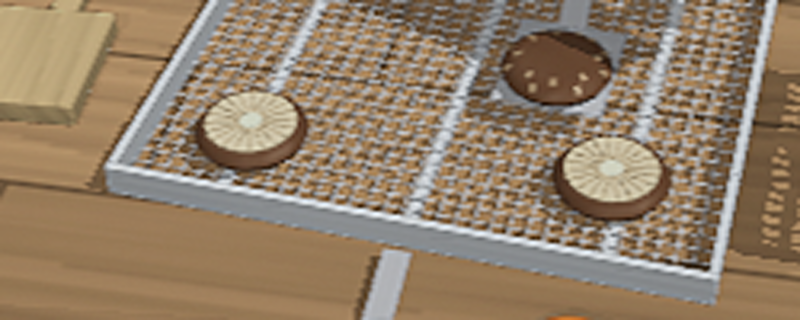

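The cap is centred on the blade at (557,67), clear of both neighbours. I'll lower it now and work out the second half of the flip.

Emit:
{"method": "carry_out", "body": {"plan": [{"xyz": [0.003, -0.002, 0.002], "rot": [0, -0.008, -0.007], "grip": 255}, {"xyz": [0.007, -0.004, 0.004], "rot": [-0.001, -0.016, -0.014], "grip": 255}, {"xyz": [0.0105, -0.0055, 0.006], "rot": [-0.002, -0.024, -0.022], "grip": 255}, {"xyz": [0.0105, -0.0055, 0.006], "rot": [-0.002, -0.024, -0.022], "grip": 255}, {"xyz": [0.0105, -0.0055, 0.006], "rot": [-0.002, -0.024, -0.022], "grip": 255}]}}

```text
clock: 8.85
tool_pos: [0.4256, 0.0491, 0.0572]
eef_rot: [0.904, 0.009, -0.216, 0.369]
contact_force: [0.1, 0.5, -2.8]
opening: 0.258
finger_force: 55.0
```

Run:
```python
from h import *
C,Rt=blade(); s=tool()[2]; print(s['clock'],C,Rt.as_euler('ZYX',degrees=True),s['contact_force'])
P1=edge([.55,.016,.011],-4.7,50,q=1)
for a,y,z in((57,.016,.011),(64,.016,.012),(71,.013,.013),(77,.005,.016),(82,-.005,.019),(85,-.015,.022),(85,-.03,.025),(85,-.045,.028)): print(a,end=' ');edge([.55,y,z],-4.7,a,cur=P1)
```

```text
8.85 [0.5543 0.0531 0.0121] [-4.8466 -0.0591 -0.0343] [ 0.1296  0.5356 -2.7787]
57 xyz [-0.0007, 0.0058, 0.0023] rot [0.1118, 0.029, -0.0399]
64 xyz [-0.0013, 0.0111, 0.0044] rot [0.2236, 0.058, -0.0798]
71 xyz [-0.0022, 0.0191, 0.0068] rot [0.3353, 0.087, -0.1197]
77 xyz [-0.0045, 0.0306, 0.007] rot [0.4311, 0.1118, -0.1539]
82 xyz [-0.0069, 0.0432, 0.0068] rot [0.511, 0.1326, -0.1824]
85 xyz [-0.0094, 0.0544, 0.0053] rot [0.5589, 0.145, -0.1995]
85 xyz [-0.0131, 0.0687, 0.0016] rot [0.5589, 0.145, -0.1995]
85 xyz [-0.0169, 0.0831, -0.0022] rot [0.5589, 0.145, -0.1995]
```

Emit:
{"method": "carry_out", "body": {"plan": [{"xyz": [-0.0003, 0.0047, 0.0026], "rot": [0.1, 0.026, -0.036], "grip": 255}, {"xyz": [-0.0005, 0.0094, 0.0054], "rot": [0.2, 0.052, -0.071], "grip": 255}, {"xyz": [-0.0006, 0.014, 0.0085], "rot": [0.3, 0.078, -0.107], "grip": 255}, {"xyz": [-0.0005, 0.0183, 0.012], "rot": [0.4, 0.104, -0.143], "grip": 255}, {"xyz": [-0.0002, 0.0224, 0.0158], "rot": [0.5, 0.13, -0.178], "grip": 255}, {"xyz": [0.0005, 0.026, 0.02], "rot": [0.6, 0.156, -0.214], "grip": 255}, {"xyz": [0.0013, 0.0291, 0.0246], "rot": [0.7, 0.182, -0.25], "grip": 255}, {"xyz": [0.0023, 0.0316, 0.0295], "rot": [0.798, 0.207, -0.285], "grip": 255}]}}

```text
clock: 9.52
tool_pos: [0.4218, 0.0055, 0.06]
eef_rot: [0.982, 0.088, -0.158, -0.047]
contact_force: [-0.6, -0.2, -2.9]
opening: 0.257
finger_force: 55.0
```

Emit:
{"method": "carry_out", "body": {"plan": [{"xyz": [-0.0007, 0.0058, 0.0023], "rot": [0.112, 0.029, -0.04], "grip": 255}, {"xyz": [-0.0013, 0.0111, 0.0044], "rot": [0.224, 0.058, -0.08], "grip": 255}, {"xyz": [-0.002, 0.0185, 0.0068], "rot": [0.335, 0.087, -0.12], "grip": 255}, {"xyz": [-0.004, 0.028, 0.007], "rot": [0.431, 0.112, -0.154], "grip": 255}]}}

```text
clock: 9.85
tool_pos: [0.4196, -0.0234, 0.0504]
eef_rot: [0.947, 0.123, -0.115, -0.273]
contact_force: [-0.3, 0.3, -3.3]
opening: 0.258
finger_force: 55.0
```

Run:
```python
from h import *
import cv2
p,Rr,s=tool(); C,Rt=blade(); print(s['clock'],C,C-Rt.apply([0,.039,0]),Rt.as_euler('ZYX',degrees=True),s['contact_force'],np.array(s['q']))
for a,y,z in((82,-.005,.019),(85,-.015,.022),(85,-.03,.025),(85,-.045,.028)): print(a,end=' ');edge([.55,y,z],-4.7,a)
a=r.snapshot("scene")[170:280,150:400]; 
cv2.imwrite("pics/s3.png",cv2.resize(a[:,:,::-1],None,fx=3.2,fy=3.2,interpolation=cv2.INTER_CUBIC))
```

```text
9.85 [0.551  0.0131 0.0551] [0.5503 0.0045 0.017 ] [-4.8392 -0.0883 77.1677] [-0.2686  0.3355 -3.2558] [ 0.6684  1.0933 -0.7195  1.9212  0.2626  0.6996 -1.4034]
82 xyz [-0.0039, 0.0109, -0.005] rot [0.0774, 0.0174, -0.0287]
85 xyz [-0.0075, 0.0199, -0.0112] rot [0.1254, 0.0298, -0.0458]
85 xyz [-0.0124, 0.0305, -0.021] rot [0.1254, 0.0298, -0.0458]
85 xyz [-0.0173, 0.0412, -0.0309] rot [0.1254, 0.0298, -0.0458]
```

View pics/s3.png

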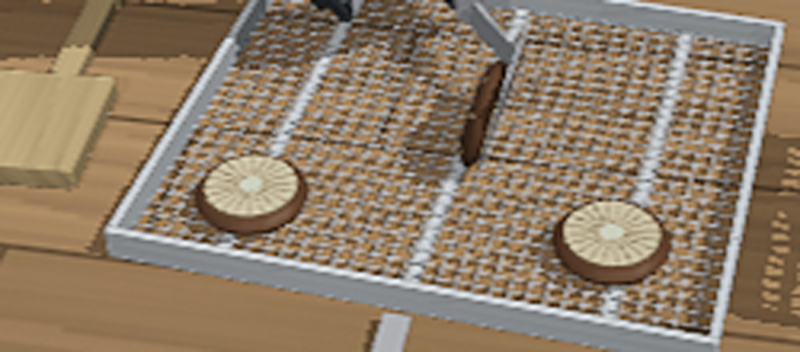

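The cap stands on edge against the blade at (487,110), skin facing −y. A push sideways should topple it.

Emit:
{"method": "carry_out", "body": {"plan": [{"xyz": [-0.004, 0.011, -0.005], "rot": [0.077, 0.017, -0.029], "grip": 255}, {"xyz": [-0.0075, 0.02, -0.011], "rot": [0.125, 0.03, -0.046], "grip": 255}, {"xyz": [-0.0125, 0.0305, -0.021], "rot": [0.125, 0.03, -0.046], "grip": 255}, {"xyz": [-0.0125, 0.0305, -0.021], "rot": [0.125, 0.03, -0.046], "grip": 255}, {"xyz": [-0.0125, 0.0305, -0.021], "rot": [0.125, 0.03, -0.046], "grip": 255}, {"xyz": [-0.0125, 0.0305, -0.021], "rot": [0.125, 0.03, -0.046], "grip": 255}]}}

```text
clock: 10.4
tool_pos: [0.4192, -0.059, 0.0533]
eef_rot: [0.927, 0.134, -0.103, -0.334]
contact_force: [-0.3, 0.7, -1.9]
opening: 0.254
finger_force: 55.0
```

Run:
```python
from h import *
import cv2
p,Rr,s=tool(); C,Rt=blade(); print(s['clock'],C,C-Rt.apply([0,.039,0]),Rt.as_euler('ZYX',degrees=True),s['contact_force'],np.array(s['q']))
a=r.snapshot("scene")[170:280,150:400]; 
cv2.imwrite("pics/s4.png",cv2.resize(a[:,:,::-1],None,fx=3.2,fy=3.2,interpolation=cv2.INTER_CUBIC))
```

```text
10.4 [ 0.5503 -0.0227  0.0639] [ 0.55   -0.0263  0.0251] [-4.4775  0.0232 84.7322] [-0.3035  0.746  -1.9431] [ 0.8141  1.1672 -0.7914  1.8378  0.2439  0.8328 -1.2594]
```

View pics/s4.png

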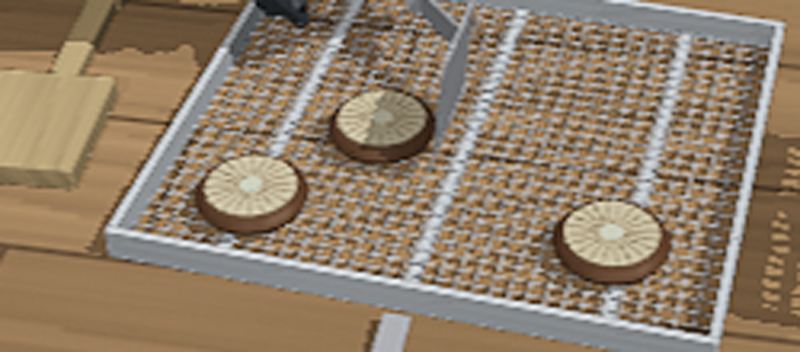

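The cap now lies flat with gills up at (382,125), clear of the others. I'll retreat straight up and unroll the wrist.

Run:
```python
from sim import *
p,Rr,s=tool(); q=np.array(s['q']); L=(p+np.array([0,.02,.13]),Rr); rel(*L)
U=goto([.56,-.09,.19],-2,0,cur=L); V=goto([.586,-.327,.10],2.2,0,cur=U); 
for n,w in(("L",L),("U",U),("V",V),("rest",goto([.586,-.327,.023],2.2,0,q=1))):
    q,ep,er,m,ms=track(q,*w,n=10); print(n,q,round(ep,4),round(er,3),round(m,2),round(ms,2))
```

```text
xyz [-0.0069, -0.0989, -0.0864] rot [0.0, 0.0, 0.0]
xyz [-0.0132, 0.0144, -0.0792] rot [-1.3689, -0.3504, 0.4391]
xyz [0.0846, 0.1232, 0.2173] rot [-0.0292, 0.0485, -0.0465]
L [ 0.8457  0.9541 -0.908   1.8273  0.1027  1.0133 -1.2962] 0.0 0.0 0.56 0.22
U [-0.1635  0.819  -0.2896  1.8354  0.706   1.4016 -2.4046] 0.0 0.0 0.26 1.27
V [ 0.1848  0.9611 -0.1571  1.871   1.128   1.1189 -2.3075] 0.0 0.0 0.26 0.43
rest [ 0.1753  1.0964 -0.1379  1.8617  1.2018  1.0598 -2.4333] 0.0 0.0 0.23 0.14
```

Emit:
{"method": "carry_out", "body": {"plan": [{"xyz": [-0.001, -0.014, -0.009], "rot": [0, 0, 0], "grip": 255}, {"xyz": [-0.002, -0.032, -0.027], "rot": [0, 0, 0], "grip": 255}, {"xyz": [-0.004, -0.055, -0.048], "rot": [0, 0, 0], "grip": 255}, {"xyz": [-0.006, -0.078, -0.068], "rot": [0, 0, 0], "grip": 255}, {"xyz": [-0.007, -0.099, -0.086], "rot": [0, 0, 0], "grip": 255}, {"xyz": [-0.007, -0.099, -0.086], "rot": [0, 0, 0], "grip": 255}]}}

```text
clock: 10.95
tool_pos: [0.4208, -0.0368, 0.1875]
eef_rot: [0.927, 0.137, -0.101, -0.333]
contact_force: [0.5, -0.1, -1.5]
opening: 0.257
finger_force: 55.0
```

Emit:
{"method": "carry_out", "body": {"plan": [{"xyz": [-0.001, 0.001, -0.01], "rot": [-0.11, -0.028, 0.035], "grip": 255}, {"xyz": [-0.002, 0.002, -0.02], "rot": [-0.22, -0.056, 0.07], "grip": 255}, {"xyz": [-0.003, 0.003, -0.03], "rot": [-0.33, -0.084, 0.105], "grip": 255}, {"xyz": [-0.004, 0.004, -0.04], "rot": [-0.44, -0.112, 0.14], "grip": 255}, {"xyz": [-0.005, 0.005, -0.045], "rot": [-0.55, -0.14, 0.176], "grip": 255}, {"xyz": [-0.006, 0.006, -0.05], "rot": [-0.66, -0.168, 0.211], "grip": 255}, {"xyz": [-0.007, 0.007, -0.055], "rot": [-0.77, -0.197, 0.247], "grip": 255}, {"xyz": [-0.008, 0.008, -0.06], "rot": [-0.88, -0.225, 0.282], "grip": 255}]}}

```text
clock: 11.62
tool_pos: [0.4301, -0.0827, 0.2245]
eef_rot: [0.973, 0.074, -0.18, 0.127]
contact_force: [-0.2, -0.6, -2.2]
opening: 0.262
finger_force: 55.0
```

Run:
```python
from sim import *
p,Rr,s=tool(); C,Rt=blade(); print(s['clock'],C,Rt.as_euler('ZYX',degrees=True),np.array(s['q']))
U=goto([.56,-.09,.19],-2,0); goto([.586,-.327,.10],2.2,0,cur=U)
```

```text
11.6167 [ 0.5598 -0.0534  0.194 ] [-2.796  -0.5785 30.0037] [ 0.1895  0.6714 -0.4746  1.8678  0.5193  1.1509 -2.0066]
xyz [-0.0042, 0.0197, -0.0054] rot [-0.4843, -0.1266, 0.1546]
xyz [0.0846, 0.1232, 0.2173] rot [-0.0292, 0.0485, -0.0465]
```

Emit:
{"method": "carry_out", "body": {"plan": [{"xyz": [-0.001, 0.004, -0.001], "rot": [-0.1, -0.026, 0.032], "grip": 255}, {"xyz": [-0.002, 0.008, -0.002], "rot": [-0.2, -0.052, 0.064], "grip": 255}, {"xyz": [-0.003, 0.012, -0.003], "rot": [-0.3, -0.078, 0.096], "grip": 255}, {"xyz": [-0.004, 0.016, -0.004], "rot": [-0.4, -0.104, 0.128], "grip": 255}, {"xyz": [-0.004, 0.02, -0.005], "rot": [-0.484, -0.127, 0.155], "grip": 255}, {"xyz": [-0.004, 0.02, -0.005], "rot": [-0.484, -0.127, 0.155], "grip": 255}, {"xyz": [-0.004, 0.02, -0.005], "rot": [-0.484, -0.127, 0.155], "grip": 255}]}}

```text
clock: 12.2
tool_pos: [0.4315, -0.1003, 0.2329]
eef_rot: [0.905, 0.034, -0.209, 0.37]
contact_force: [0.5, -0.0, -1.6]
opening: 0.256
finger_force: 55.0
```

Emit:
{"method": "carry_out", "body": {"plan": [{"xyz": [0.01, 0.015, 0.027], "rot": [-0.004, 0.006, -0.006], "grip": 255}, {"xyz": [0.021, 0.031, 0.054], "rot": [-0.007, 0.012, -0.012], "grip": 255}, {"xyz": [0.032, 0.046, 0.081], "rot": [-0.011, 0.018, -0.018], "grip": 255}, {"xyz": [0.042, 0.062, 0.108], "rot": [-0.015, 0.024, -0.023], "grip": 255}, {"xyz": [0.053, 0.077, 0.135], "rot": [-0.018, 0.03, -0.03], "grip": 255}, {"xyz": [0.063, 0.092, 0.163], "rot": [-0.022, 0.036, -0.035], "grip": 255}, {"xyz": [0.074, 0.108, 0.19], "rot": [-0.026, 0.042, -0.04], "grip": 255}, {"xyz": [0.084, 0.123, 0.217], "rot": [-0.029, 0.048, -0.046], "grip": 255}]}}

```text
clock: 12.87
tool_pos: [0.4565, -0.35, 0.1428]
eef_rot: [0.903, 0.063, -0.195, 0.377]
contact_force: [0.0, 0.5, -1.9]
opening: 0.255
finger_force: 55.0
```

Emit:
{"method": "carry_out", "body": {"plan": [{"xyz": [0, 0, 0], "rot": [0, 0, 0], "grip": 255}, {"xyz": [0, 0, 0], "rot": [0, 0, 0], "grip": 255}]}}

```text
clock: 13.03
tool_pos: [0.4548, -0.3504, 0.1431]
eef_rot: [0.903, 0.061, -0.196, 0.377]
contact_force: [-0.2, 1.1, -2.6]
opening: 0.256
finger_force: 55.0
```

Run:
```python
from sim import *
import cv2
p,Rr,s=tool(); C,Rt=blade(); print(s['clock'],C,Rt.as_euler('ZYX',degrees=True),np.array(s['q']),s['contact_force'])
goto([.586,-.327,.04],2.2); goto([.586,-.327,.022],2.2)
im=r.snapshot("wrist"); big=cv2.resize(im[:,:,::-1],(800,600),interpolation=cv2.INTER_CUBIC).copy()
for o in [(-47,39,0),(-47,-39,0),(-82,0,43)]:
    u=wpix(C+Rt.apply(np.array(o)/1000),p,Rr)*800/560; print(o,u.round()); cv2.circle(big,tuple(int(v) for v in u),3,(0,255,0),1)
cv2.imwrite("pics/w3.png",big)
```

```text
13.0333 [ 0.5821 -0.3317  0.0976] [1.5886 0.1186 0.3451] [ 0.2101  0.943  -0.1328  1.8689  1.1259  1.0988 -2.2664] [-0.2081  1.0901 -2.6001]
xyz [0.0267, -0.0395, 0.0331] rot [-0.0096, 0.0071, -0.0034]
xyz [0.0339, -0.0514, 0.0446] rot [-0.0096, 0.0071, -0.0034]
(-47, 39, 0) [203. 120.]
(-47, -39, 0) [418. 111.]
(-82, 0, 43) [396. 286.]
```

View pics/w3.png

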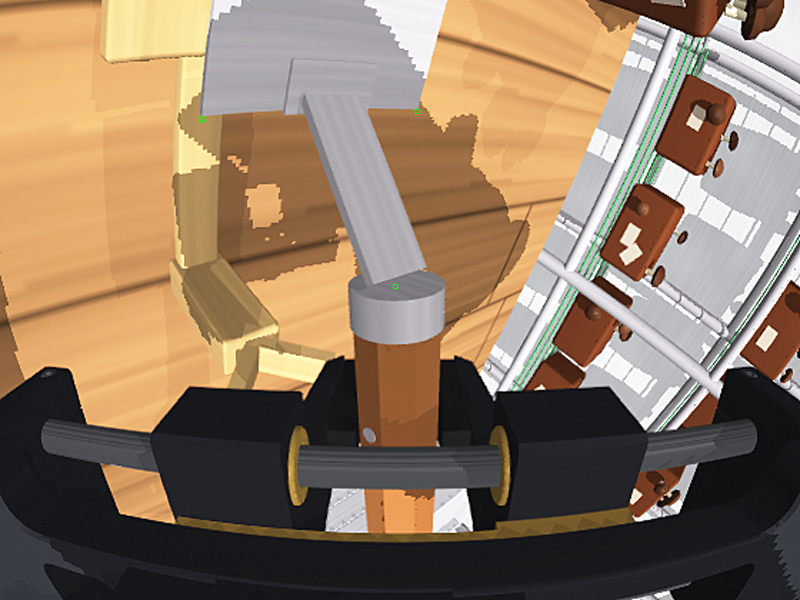

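The grasp is unchanged since the lift: heel corners at (203,117) and (418,111). I'll lower it to the recorded rest pose.

Emit:
{"method": "carry_out", "body": {"plan": [{"xyz": [0.007, -0.01, 0.008], "rot": [-0.005, 0.004, -0.002], "grip": 255}, {"xyz": [0.014, -0.02, 0.016], "rot": [-0.01, 0.007, -0.003], "grip": 255}, {"xyz": [0.021, -0.03, 0.025], "rot": [-0.01, 0.007, -0.003], "grip": 255}, {"xyz": [0.0265, -0.0395, 0.033], "rot": [-0.01, 0.007, -0.003], "grip": 255}, {"xyz": [0.0265, -0.0395, 0.033], "rot": [-0.01, 0.007, -0.003], "grip": 255}, {"xyz": [0.0265, -0.0395, 0.033], "rot": [-0.01, 0.007, -0.003], "grip": 255}]}}

```text
clock: 13.58
tool_pos: [0.4611, -0.3434, 0.085]
eef_rot: [0.901, 0.068, -0.192, 0.382]
contact_force: [-0.4, 0.2, -2.7]
opening: 0.253
finger_force: 55.0
```

Run:
```python
from h import *
p,Rr,s=tool(); C,Rt=blade(); print(s['clock'],C,Rt.as_euler('ZYX',degrees=True),s['contact_force'])
for z in(.028,.022): goto([.586,-.327,z],2.2)
```

```text
13.5833 [ 0.5881 -0.3227  0.0397] [2.5804 0.017  0.0082] [-0.3504  0.1617 -2.7142]
xyz [0.0027, -0.006, 0.0106] rot [0.0025, -0.0042, 0.0045]
xyz [0.0051, -0.0099, 0.0144] rot [0.0025, -0.0042, 0.0045]
```

Emit:
{"method": "carry_out", "body": {"plan": [{"xyz": [0.0015, -0.003, 0.006], "rot": [0.0025, -0.004, 0.0045], "grip": 255}, {"xyz": [0.0027, -0.006, 0.0106], "rot": [0.0025, -0.004, 0.0045], "grip": 255}, {"xyz": [0.0027, -0.006, 0.0106], "rot": [0.0025, -0.004, 0.0045], "grip": 255}, {"xyz": [0.0027, -0.006, 0.0106], "rot": [0.0025, -0.004, 0.0045], "grip": 255}, {"xyz": [0.0027, -0.006, 0.0106], "rot": [0.0025, -0.004, 0.0045], "grip": 255}]}}

```text
clock: 14.0
tool_pos: [0.4587, -0.3478, 0.0736]
eef_rot: [0.902, 0.064, -0.193, 0.382]
contact_force: [0.4, -0.8, -1.5]
opening: 0.258
finger_force: 55.0
```

Run:
```python
from h import *
p,Rr,s=tool(); C,Rt=blade(); print(s['clock'],C,Rt.as_euler('ZYX',degrees=True),s['contact_force'])
for z in(.025,.0215): goto([.586,-.327,z],2.2)
```

```text
14.0 [ 0.586  -0.3281  0.0285] [ 2.1361 -0.0678 -0.0707] [ 0.408  -0.7828 -1.5091]
xyz [0.0014, -0.0029, 0.0014] rot [0.0006, 0.0002, -0.0019]
xyz [0.0028, -0.0052, 0.0036] rot [0.0006, 0.0002, -0.0019]
```

Emit:
{"method": "carry_out", "body": {"plan": [{"xyz": [0.0014, -0.003, 0.0014], "rot": [0, 0, -0.002], "grip": 255}, {"xyz": [0.0028, -0.0052, 0.0036], "rot": [0, 0, -0.002], "grip": 255}, {"xyz": [0.0028, -0.0052, 0.0036], "rot": [0, 0, -0.002], "grip": 255}, {"xyz": [0.0028, -0.0052, 0.0036], "rot": [0, 0, -0.002], "grip": 255}]}}

```text
clock: 14.33
tool_pos: [0.4591, -0.347, 0.0671]
eef_rot: [0.901, 0.065, -0.194, 0.382]
contact_force: [0.6, 0.9, 2.8]
opening: 0.255
finger_force: 55.0
```

Run:
```python
from h import *
p,Rr,s=tool(); C,Rt=blade(); print(s['clock'],C,Rt.as_euler('ZYX',degrees=True),s['contact_force'])
goto([.586,-.327,.0215],2.2)
```

```text
14.3333 [ 0.5862 -0.3273  0.0218] [ 2.2185  0.0118 -0.1231] [0.5541 0.8535 2.7867]
xyz [-0.0001, -0.0005, 0.0001] rot [0.0021, 0.0004, -0.0004]
```

The blade is seated, with contact at the pose it started from. I'll open the gripper and withdraw along the tool axis.

Emit:
{"method": "carry_out", "body": {"plan": [{"xyz": [0, 0, 0], "rot": [0, 0, 0], "grip": 60}, {"xyz": [0, 0, 0], "rot": [0, 0, 0], "grip": 60}, {"xyz": [0, 0, 0], "rot": [0, 0, 0], "grip": 60}, {"xyz": [0, 0, 0], "rot": [0, 0, 0], "grip": 60}, {"xyz": [0, 0, 0], "rot": [0, 0, 0], "grip": 60}, {"xyz": [0, 0, 0], "rot": [0, 0, 0], "grip": 60}, {"xyz": [0, 0, -0.015], "rot": [0, 0, 0], "grip": 60}, {"xyz": [0, 0, -0.04], "rot": [0, 0, 0], "grip": 60}]}}

```text
clock: 15.0
tool_pos: [0.4684, -0.32, 0.0917]
eef_rot: [0.901, 0.064, -0.196, 0.382]
contact_force: [-1.0, 0.1, 0.3]
opening: 0.765
finger_force: 0.0
```

Emit:
{"method": "carry_out", "body": {"plan": [{"xyz": [0, 0, -0.03], "rot": [0, 0, 0], "grip": 60}, {"xyz": [0, 0, -0.06], "rot": [0, 0, 0], "grip": 60}, {"xyz": [0, 0, -0.09], "rot": [0, 0, 0], "grip": 60}, {"xyz": [0, 0, -0.09], "rot": [0, 0, 0], "grip": 60}, {"xyz": [0, 0, -0.09], "rot": [0, 0, 0], "grip": 60}]}}

```text
clock: 15.42
tool_pos: [0.4991, -0.2526, 0.1495]
eef_rot: [0.902, 0.066, -0.192, 0.381]
contact_force: [0.4, -0.6, -0.2]
opening: 0.764
finger_force: 0.0
```

Run:
```python
from h import *
import cv2
print(tool()[2]['clock'],tool()[2]['contact_force'])
a=r.snapshot("scene")[90:290,60:480]; b=r.snapshot("top")[170:335,185:435]
a=cv2.resize(a,(560,267),interpolation=cv2.INTER_CUBIC); b=cv2.resize(b,(500,330),interpolation=cv2.INTER_CUBIC)
o=np.zeros((600,560,3),np.uint8); o[:267]=a; o[268:598,:500]=b; cv2.imwrite("pics/end.png",o[:,:,::-1])
```

```text
15.4167 [ 0.4482 -0.6126 -0.171 ]
```

View pics/end.png

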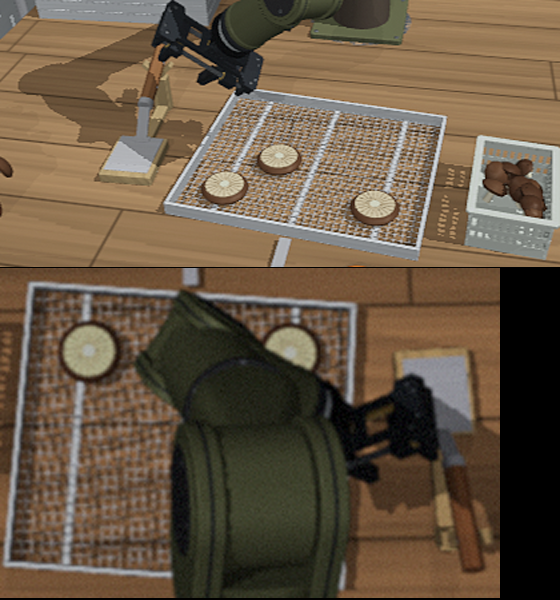

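The final picture shows all three caps gills up. The turner is on its rest with the blade on the pad at (135,158) and the handle in the V, and the gripper is clear.

```bash
python3 -c "
from plant import r
print(r.finish_job())"
```

```text
the job is handed in; nothing more can be done
None
```

The third cap now lies gills up on the mesh, the turner is back on its rest and released, and I handed the job in at about 15.5 s; the verdict was not shown to me.

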